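# Load a thin sample plate onto the alignment stage

## Task

Slide the thin brass sample plate over the red breadboard towards the robot until its near end sticks out well beyond the breadboard's near edge, then pick it up by that end. Without dropping it, lay it flat, centred and square across the stage's narrow black saddle, with its long side across the rail, and let go; then push the saddle by its yellow tab all the way to its stop at the stage's red head, so that the plate rides along in place. Leave the lens mount, the jar and the screwdriver alone.

Things in the scene. Friction and masses are not known exactly. Their poses are not given: they have to be found in the camera images.
- platform: Red breadboard, fixed, 240 (its x) x 220 (its y) x 50 mm high, with a flat smooth top at 50 mm above the table; the dots on top are only marks. Origin at the centre of its underside. Its near edge (-x side, facing the robot) runs along its y.
- platform_edge (a point): Middle of the breadboard's near upper edge: 120 mm towards -x of its centre, at its top (50 mm).
- plate_center (a point): Centre (half-way up) of the thin brass sample plate, 140 (its x) x 50 (its y) x 3 mm, uniform, about 80 g, loose; starts flat on the breadboard, its -x end roughly towards the robot. It slides when pressed from above with the fingertips and dragged (they grip it better than the breadboard does), or when pushed at an edge.
- plate_front (a point): Middle of the plate's near (-x) end, 70 mm from its centre, half-way up; plate axes. With 30 to 60 mm sticking out, the plate still rests stably, and this end can be gripped across its 50 mm width, the fingers passing below it on either side.
- stage: Alignment stage, fixed: a grey base 100 (x) x 265 (y) x 12 mm with a steel rail along its y (24 mm high), and at its +y end a red head 100 x 46 mm, 122 mm high, its face at y = +79 mm. Origin at table height, 7.5 mm towards +y of the centre of the base. The saddle slides along its y.
- saddle (a joint): Travel of the saddle along the stage's +y, in m: 0 = far from the red head, 0.09 = at its stop (the saddle's centre is then 39 mm from the head's face, so a centred plate clears the head). About 2.5 N of friction; it stays where it is left.
- saddle_top (a point): Centre of the saddle's flat rubber-faced top, 50 (x) x 44 (y) mm, 75 mm above the table; axes of the stage, moves with the saddle. The plate goes on it with its long side along this x, overhanging about 45 mm at both ends. Beneath the overhangs are only the saddle's 60 x 50 mm foot (40 mm high) and the base.
- push_tab (a point): Upper end of the yellow upright tab of the saddle, 44 (x) x 10 (y) mm, its top edge exactly at this height, 90 mm above the table, reaching down to 26 mm; the point is at the middle of its thickness, 68 mm towards -y of the saddle's centre. Push its -y face towards +y.
- lens_mount: Bystander: lens in a black ring on a short steel post, 38 mm foot, 80 mm high, standing loose on the breadboard's far left part. Origin at the centre of its underside.
- jar: Bystander: amber jar with white cap, 56 mm wide, 75 mm high, loose on the table. Origin at its underside.
- driver: Bystander: screwdriver with red handle, 150 mm long along its x, lying loose on the table.
Not all that is in view belongs to the job. What is meant by the part that bears plate_center is not blue or purple, and is the smaller of those in its own colour.

How it is judged:
On the way, in this order (a step that is already met when the one before it is completed fails the run):
1. the plate's near end sticks out at least 22 mm beyond the breadboard's near edge while the plate still lies flat on the breadboard (x of plate_front in the frame of platform_edge below -0.022 m and z of plate_center in the frame of platform below 0.056 m and angle between plate_center's own z axis and vertical below 0.08 rad and contact force between plate and platform above 0.1 N), for 0.2 s.
2. the plate is held by its near end in the fingers, lifted clear of the breadboard (contact force between the fingers and plate above 0.5 N and contact force between plate and platform below 0.01 N and distance between the grasp point and plate_front below 0.055 m and height (world z) of plate_center above 0.06 m), for 0.2 s.
3. the plate lies released, flat, centred and square on the saddle, which has not yet been pushed more than 60 mm along (value of joint saddle below 0.06 m and contact force between each of the arm, the fingers and plate below 0.01 N and contact force between plate and saddle above 0.2 N and horizontal distance between plate_center and saddle_top below 0.015 m and angle between the x axis of plate_center and the x axis of saddle_top, either way round below 0.2 rad and angle between plate_center's own z axis and vertical below 0.08 rad), for 0.2 s.
4. the saddle is pushed to its stop (value of joint saddle above 0.086 m), for 0.2 s.
At the end, for the whole second after the job is handed in: The saddle is at its stop (within 4 mm), and the plate lies at rest and released on it, flat (within 0.08 rad), its centre within 15 mm of the saddle's centre and its long side across the rail within 0.2 rad; breadboard and stage are fixed, bystanders within 30 mm of where they began (value of joint saddle above 0.086 m and contact force between plate and saddle above 0.2 N and horizontal distance between plate_center and saddle_top below 0.015 m and angle between the x axis of plate_center and the x axis of saddle_top, either way round below 0.2 rad and angle between plate_center's own z axis and vertical below 0.08 rad and linear speed of plate below 0.02 m/s); the robot touches nothing.
It fails at once if the plate is dropped or flung: it moves faster than 0.5 m/s with no finger on it (contact force between the fingers and plate below 0.01 N and linear speed of plate above 0.5 m/s).
It fails at once if the plate falls to the table (height (world z) of plate_center below 0.035 m).
It fails at once if the lens mount is moved more than 30 mm (distance of lens_mount from where it was at the start of the episode above 0.03 m).
It fails at once if the jar is moved more than 30 mm (distance of jar from where it was at the start of the episode above 0.03 m).
It fails at once if the screwdriver is moved more than 30 mm (distance of driver from where it was at the start of the episode above 0.03 m).
It also fails if it takes over 64 s, if anything falls off the work surface, if the arm or the gripper's body presses on something with over 40 N, if the wrist force passes 120 N, or if a joint passes its speed limit or range.

## Robot

A 7-joint arm with a two-finger parallel gripper is mounted at the origin on the work surface. World frame = base frame: x ahead of the robot, y to its left, z up, the work surface at z = 0. Lengths are in m, angles in rad, forces in N, time in s.
With the tool pointing down it reaches from about 0.4 to 0.85 m from the base axis. Payload 4.5 kg.
Tool frame: the origin (TCP) lies midway between the tips of the shut fingers; the grasp point (between the pads) lies 19 mm behind it; z points along the fingers, y is the direction in which the jaws open and shut (so a half turn about z gives the same grasp; the last joint's range is limited). The gripper opens to 88 mm and grips with 3 to 60 N. Pads are 18 mm wide; open, the fingers measure 123 mm over their backs; the gripper's body (75 mm by 187 mm) begins 45 mm behind the grasp point.
Start: joints at [0.034, 0.689, -0.195, 1.565, 0.157, 0.902, -0.215], TCP at [0.625, 0, 0.239] pointing down, gripper open.
Joint ranges: [-3.01, 3.01], [-0.46, 2.08], [-1.47, 1.51], [0.13, 2.56], [-1, 4.14], [0.04, 2.09], [-2.66, 2.66]. Speed limits (rad/s): [2.57, 2.57, 3.14, 3.14, 3.14, 3.14, 3.14].

## Interface

Orientations are given as a unit quaternion [x, y, z, w].
In Python, from plant import get_state, snapshot, finish_job, regions_of gives the robot as it stands.
- The arm moves only by the tool send_rows, never from a script. Its argument "series" is a list of rows, each an object of numbers: "grip": the opening, from 0 (shut) to 1 (fully open); "dx", "dy", "dz": the shift along the tool's x, y, z in mm; "turn": the turn about the tool's z in rad. A call has 1 to 20 rows; each row shifts and turns the commanded pose from where the row before left it, along the tool's axes as they then stand; what a row does not reach is not made up. A row lasts 1/10 s, in which the tool goes at most 50 mm and 8.59 degrees, less where a joint would pass 70% of its speed; a pose out of reach is approached as far as the arm can. A call is refused whole if a number of a shift passes 50 or a number of a turn 0.15, either way. A call with a gripper value outside its range is refused whole. The fingers move at their own pace and stop on an object; "force" is the grip in N (left out, the last holds). Time passes only in rows, so rows that do not move let the fingers close. It gives the time, the measured TCP pose, the force and the opening at its end, in the units of the state.
- get_state(): the state, without advancing time (a new reading comes with each control period).
- snapshot(name): name is "scene" or "side" or "wrist"; returns a dict with "img" (480x640x3 uint8, red, green, blue), "depth" (480x640 float32, m along the optical axis (not along the pixel's ray), 0 where there is no reading), "fov_y" (degrees; the focal length in pixels is half the picture's height over the tangent of half this angle, whatever the lens; pixels are square), "cx", "cy" (the principal point, pixels), "R" (3x3) and "t" (3): a world point X has camera coordinates R X + t. Camera axes: x right, y down, z forward; pixel columns grow to the right and rows downward; lengths in m; the calibration is good to about 2 mm. The wrist camera is an equidistant fisheye: a pixel r from the principal point sees the ray r / f radians off the axis. A picture is of the moment at which its call begins.
- finish_job(): hands the job in, once; it reports no verdict.
Trained networks look in a picture, given as the dict that the camera call returned (one of the last four; its "shot" number tells which), for a name from the list of things; names that differ only in an ending like _2 or _b are one class to them, and where a whole thing is asked for, a point or a joint stands for the part that bears it (a point fixed in the world has none). Each returns a list of dicts, best first, with "score" (0 to 1); they miss things now and then, are a little off and sometimes report something else, mostly with a low value. They report only what shows in the picture. A call takes as long as a camera call. They do not tell look-alikes from the thing itself.
- regions_of(picture, target): "pixels" (480x640 bool, what is visible of it) and "extent" ([left, top, right, bottom] in pixels, round what is visible of it).
The state is a dict: "clock": time; "q": joint angles; "qd": joint speeds; "joint_torque": joint torques, N m; "tool_pos": TCP position; "eef_rot": TCP orientation; "contact_force": force on the tool from outside, world axes, zero at the start; "moment": the same for the moment, N m; "opening": opening from 0.0 (shut) to 1.0 (fully open).
Only numpy, scipy, OpenCV 4.12 (cv2) and the standard library are available. Lean on these libraries where they do the work, as an engineer would, in place of code of your own. Each camera call takes 0.05 s, during which the arm holds its last target.

## Working session

There is one attempt and no reset: what is moved stays moved. The work goes in short steps, Python scripts to look and compute and a tool call to move; the robot and the scene stay as the last step left them, time stands still between calls to the robot, and variables do not carry over. Pictures are saved under pics/ and viewed, and the job is handed in when it is done.

Besides the shell and the picture viewer there is one more tool, called as name([rows], argument=value, ...), one row to a line, values as JSON. send_rows: Moves the arm, as the interface text tells. Its arguments: {"type":"object","properties":{"series":{"type":"array","items":{"type":"object","properties":{"grip":{"type":"number"},"dx":{"type":"number"},"dy":{"type":"number"},"dz":{"type":"number"},"turn":{"type":"number"}}}},"force":{"type":"number"}},"required":["series"]}

```bash
ls; mkdir -p pics; cat > h.py <<'E'
import numpy as np, cv2, pickle
from plant import *
from scipy.spatial.transform import Rotation as Rn
def save(n,img):
    cv2.imwrite('pics/'+n+'.png', cv2.cvtColor(img,cv2.COLOR_RGB2BGR))
def f_of(s): return 240/np.tan(np.radians(s['fov_y'])/2)
def cloud(s):
    f=f_of(s); v,u=np.mgrid[0:480,0:640]; d=s['depth']
    X=np.stack([(u-s['cx'])/f*d,(v-s['cy'])/f*d,d],-1)
    return (X-s['t'])@s['R']
def proj(s,P):
    c=np.asarray(P)@s['R'].T+s['t']; f=f_of(s)
    return c[...,:2]/c[...,2:]*f+[s['cx'],s['cy']]
E
python3 - <<'E'
from h import *
for n in ['scene','side','wrist']:
    s=snapshot(n); save(n+'0',s['img']); pickle.dump(s,open(n+'0.pkl','wb')); print(n,s['fov_y'],s['cx'],s['cy'],(-s['R'].T@s['t']).round(3))
print(get_state())
E
```

```text
pics
scene 42.64788170654654 323.59388882551184 238.05344507072607 [1.184 0.479 0.858]
side 55.80218657550236 321.6590386147612 237.8321895150264 [0.332 0.762 0.635]
wrist 65.70646984690485 313.63499034294756 236.49592200849497 [0.625 0.085 0.384]
{'clock': 0.15, 'q': array([ 0.03380634,  0.68976584, -0.19456367,  1.56607749,  0.15728847,
        0.90252316, -0.21511253]), 'qd': array([ 1.95901423e-04, -2.15293380e-03,  3.19321569e-04, -5.57986965e-03,
       -1.03468364e-04,  6.49377299e-04,  9.32360988e-05]), 'joint_torque': array([-1.46674727e-03, -5.27863634e+01, -1.26819178e+00, -1.53587687e+01,
       -5.24473807e-02,  3.92338901e-03,  1.12435155e-04]), 'tool_pos': array([ 6.24523832e-01, -1.81617472e-05,  2.38118465e-01]), 'eef_rot': array([ 7.07084006e-01,  7.07129218e-01, -5.15025081e-04, -4.61816374e-04]), 'contact_force': array([-0.49682439, -0.06490194, -0.30789673]), 'moment': array([-0.00441801,  0.01592177,  0.03261987]), 'opening': 0.9949564802768921}
```

View pics/scene0.png

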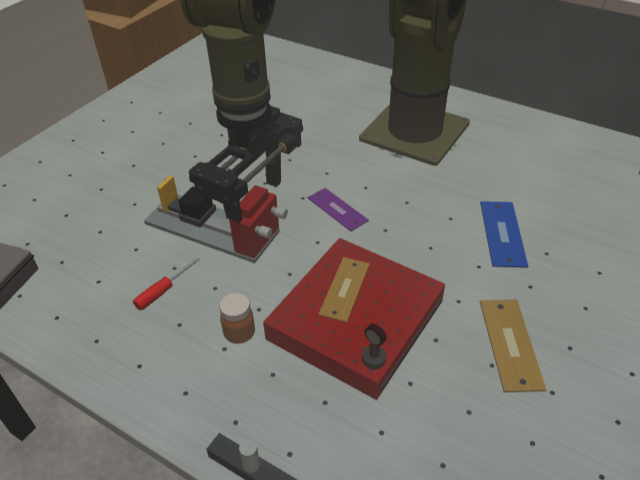

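View pics/side0.png

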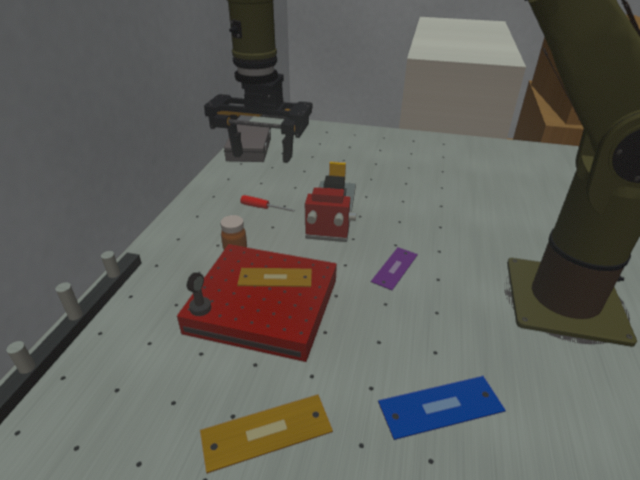

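View pics/wrist0.png

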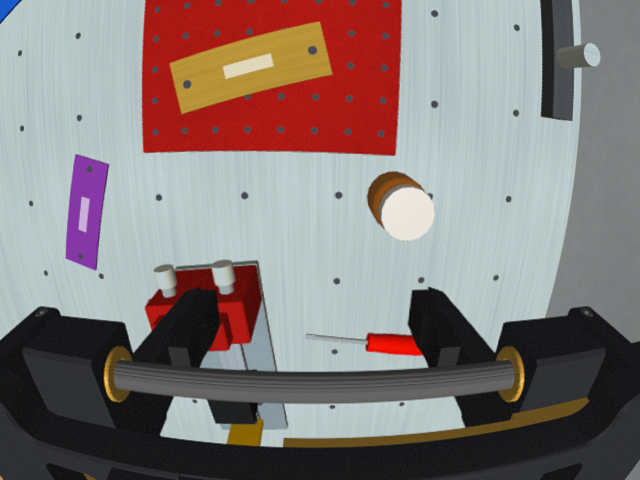

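Four plates are in view in the scene picture: brass on the breadboard (345,289), larger brass on the table (512,345), blue (503,234) and purple (338,208). The brass one on the breadboard fits: it is not blue or purple, it is the smaller brass, and it lies on the breadboard. Next I measure it and confirm with a crop.

```bash
python3 - <<'E'
from h import *
S={n:snapshot(n) for n in ['scene','side']}
for n,s in S.items():
    pickle.dump(s,open(n+'1.pkl','wb')); C=cloud(s)
    for t in ['plate_center','platform','saddle','stage','push_tab','lens_mount','jar','driver']:
        for r in regions_of(s,t)[:4]:
            p=r['pixels']&(s['depth']>0); P=C[p]
            if len(P)<20: continue
            print(n,t,round(r['score'],2),np.round(r['extent']),p.sum(),'med',np.median(P,0).round(3),'min',np.percentile(P,2,0).round(3),'max',np.percentile(P,98,0).round(3))
            if t=='plate_center':
                print('   rect',cv2.minAreaRect((P[:,:2]*1000).astype(np.float32)))
s=S['scene']; save('crop1',cv2.resize(s['img'][220:420,250:570],None,fx=2.5,fy=2.5))
E
```

```text
scene plate_center 0.87 [312. 185. 366. 233.] 1075 med [ 0.345 -0.014  0.002] min [ 0.308 -0.084 -0.001] max [0.381 0.05  0.006]
   rect ((343.8725891113281, -19.072525024414062), (147.21640014648438, 56.38267517089844), 73.89933776855469)
scene plate_center 0.87 [478. 200. 528. 267.] 2240 med [0.247 0.31  0.003] min [ 0.155  0.249 -0.001] max [0.326 0.367 0.007]
   rect ((238.4707794189453, 306.8463134765625), (192.99508666992188, 71.22273254394531), 28.74669075012207)
scene plate_center 0.77 [476. 300. 548. 395.] 3748 med [0.501 0.416 0.004] min [0.411 0.348 0.   ] max [0.578 0.478 0.007]
   rect ((492.18505859375, 411.9659423828125), (192.52447509765625, 71.05279541015625), 33.195556640625)
scene plate_center 0.72 [218. 294. 253. 345.] 1387 med [0.72  0.012 0.055] min [ 0.689 -0.019  0.005] max [0.736 0.027 0.077]
   rect ((681.8020629882812, -15.307518005371094), (121.08935546875, 50.92972946166992), 33.9799919128418)
scene platform 0.92 [266. 239. 442. 397.] 14068 med [0.614 0.181 0.049] min [0.47  0.057 0.008] max [0.705 0.273 0.053]
scene saddle 0.93 [155. 177. 217. 227.] 1548
[... 1779 characters left out ...]
 288.] 1209 med [0.566 0.133 0.054] min [0.501 0.1   0.051] max [0.633 0.162 0.056]
side saddle 0.95 [323. 160. 346. 190.] 515 med [ 0.53  -0.257  0.075] min [ 0.502 -0.459  0.003] max [ 0.556 -0.213  0.091]
side stage 0.56 [306. 162. 356. 240.] 2977 med [ 0.514 -0.083  0.075] min [ 0.464 -0.318  0.005] max [ 0.561 -0.05   0.123]
side push_tab 0.83 [325. 161. 342. 192.] 492 med [ 0.529 -0.256  0.075] min [ 0.502 -0.306  0.043] max [ 0.553 -0.213  0.091]
side lens_mount 0.75 [186. 273. 212. 317.] 659 med [0.668 0.249 0.08 ] min [0.655 0.228 0.052] max [0.689 0.26  0.13 ]
side driver 0.67 [242. 194. 291. 212.] 280 med [ 0.715 -0.172  0.018] min [ 0.639 -0.183  0.002] max [ 0.757 -0.166  0.028]
```

View pics/crop1.png

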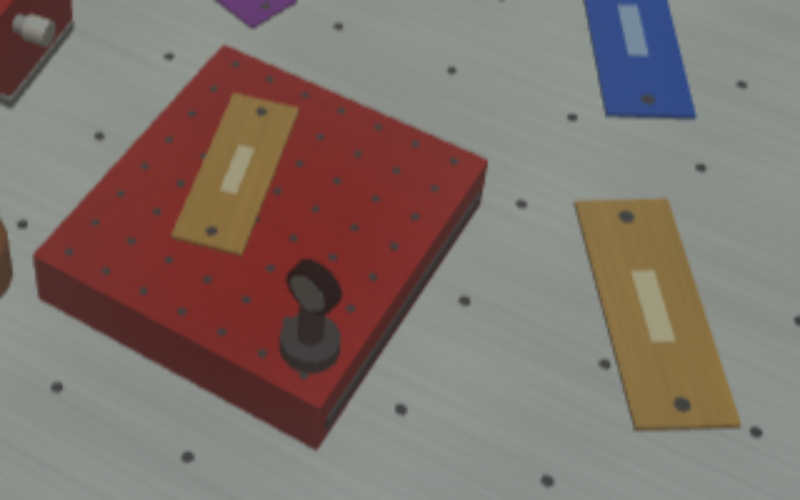

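The crop shows the brass plate on the breadboard (crop 235,170), measured about 140x55 mm on top of the board. The other brass plate (crop 655,315) measures about 190x71 mm, so the first is the target. Now precise poses.

```bash
cat >> h.py <<'E'
def hsv(s): return cv2.cvtColor(s['img'],cv2.COLOR_RGB2HSV)
def rect(P): 
    (c,(w,h),a)=cv2.minAreaRect((P[:,:2]*1000).astype(np.float32))
    if w<h: w,h,a=h,w,a+90
    a=(a+90)%180-90
    return np.round([c[0],c[1],w,h,a],1)
def fit(P,w,h):
    # robust rectangle fit via mask erosion: centroid + PCA
    c=P[:,:2].mean(0);u,sv,vt=np.linalg.svd(P[:,:2]-c,full_matrices=False);a=np.degrees(np.arctan2(vt[0,1],vt[0,0]));a=(a+90)%180-90
    return (c*1000).round(1),round(a,2)
def grect(s,z,mask):
    # project mask onto the plane z
    f=f_of(s); v,u=np.nonzero(mask); d=np.stack([(u-s['cx'])/f,(v-s['cy'])/f,np.ones(len(u))],-1)@s['R']
    o=-s['R'].T@s['t']; k=(z-o[2])/d[:,2]; return o+d*k[:,None]
def big(m):
    n,l,st,_=cv2.connectedComponentsWithStats(m.astype(np.uint8)); return l==1+np.argmax(st[1:,4])
E
python3 - <<'E'
from h import *
for n in ['scene','side']:
    s=pickle.load(open(n+'1.pkl','rb')); C=cloud(s); H=hsv(s)
    P=C
    inb=(P[...,0]>.45)&(P[...,0]<.73)&(P[...,1]>.04)&(P[...,1]<.29)
    brass=inb&(H[...,0]>12)&(H[...,0]<32)&(H[...,1]>70)&(P[...,2]>.04)&(P[...,2]<.07)
    m=cv2.morphologyEx(brass.astype(np.uint8),cv2.MORPH_CLOSE,np.ones((15,15)))
    m=big(m); G=grect(s,.053,m); print(n,'plate',rect(G),fit(G,0,0))
    red=inb&((H[...,0]<8)|(H[...,0]>172))&(H[...,1]>100)&(abs(P[...,2]-.05)<.004)
    m=red|m.astype(bool); G=grect(s,.05,big(m)); print('board',rect(G))
    # near edge line: min x per y bin
    G=grect(s,.05,big(m))
    for ax in (0,1):
        ys=np.arange(.47,.70,.02) if ax else np.arange(.065,.265,.02); o=1-ax
        for fn in (np.min,np.max):
            pts=[(c,fn(G[abs(G[:,o]-c)<.005,ax])) for c in ys]
            x,y=np.array(pts).T; k=np.polyfit(x,y,1); r=y-np.polyval(k,x); g=abs(r)<.003; k=np.polyfit(x[g],y[g],1); print('edge',ax,fn.__name__,np.degrees(np.arctan(k[0])).round(2),(np.polyval(k,[x[0],x[-1]])*1000).round(1))
    # saddle top
    reg=(P[...,0]>.46)&(P[...,0]<.60)&(P[...,1]>-.34)&(P[...,1]<-.03)
    t=reg&(abs(P[...,2]-.075)<.004)&(H[...,2]<80)
    G=P[t]; print('saddletop',t.sum(),rect(G),np.percentile(G,[3,50,97],0).round(4).tolist())
    y=reg&(H[...,0]>15)&(H[...,0]<32)&(H[...,1]>120); G=P[y]; print('tab',y.sum(),np.percentile(G,[1,50,99],0).round(4).tolist())
    b=reg&(abs(P[...,2]-.012)<.004); print('base',rect(P[b]))
    b=reg&(abs(P[...,2]-.122)<.004); print('headtop',rect(P[b]), np.percentile(P[b],[1,50,99],0).round(4).tolist())
E
```

```text
scene plate [566.8 129.1 141.   50.6  12.8] (array([569.9, 130.3]), np.float64(12.85))
board [585.5 162.9 242.3 220.3  -1.7]
edge 0 min 1.72 [461.6 467. ]
edge 0 max 1.77 [702.8 708.4]
edge 1 min -1.75 [56.6 49.9]
edge 1 max -1.57 [275.8 269.8]
saddletop 441 [ 533.  -159.7  198.3   99.3  -77.1] [[0.4974, -0.2574, 0.0717], [0.5368, -0.228, 0.0745], [0.565, -0.0749, 0.0781]]
tab 426 [[0.5127, -0.31, 0.0318], [0.5387, -0.3014, 0.0678], [0.5574, -0.2966, 0.0914]]
base [ 527.2 -207.8  267.2  103.5  -85.4]
headtop [515.4 -99.6  72.4  31.3   4.7] [[0.4812, -0.1156, 0.1185], [0.5162, -0.0979, 0.1215], [0.55, -0.0836, 0.125]]
side plate [567.6 131.3 140.4  53.1  13.7] (array([567.6, 131.1]), np.float64(12.53))
board [583.5 164.1 240.5 224.4  -1.9]
edge 0 min 1.64 [460.8 466. ]
edge 0 max 1.46 [699.6 704.1]
edge 1 min -2.47 [59.3 49.8]
edge 1 max -1.94 [279.  271.6]
saddletop 190 [ 508.8 -167.5  185.7   52.5  -74.8] [[0.5033, -0.2564, 0.0717], [0.5263, -0.2303, 0.0758], [0.5496, -0.2134, 0.0778]]
tab 209 [[0.5135, -0.3064, 0.0542], [0.5331, -0.3009, 0.0745], [0.552, -0.2582, 0.0915]]
base [ 524.9 -205.1  264.9   99.7  -84.5]
headtop [514.5 -97.6  68.2  33.1   4.2] [[0.4809, -0.1145, 0.1182], [0.5142, -0.0952, 0.1225], [0.5479, -0.0819, 0.1246]]
```

```bash
python3 - <<'E'
from h import *
s=pickle.load(open('scene1.pkl','rb')); save('crop2',cv2.resize(s['img'][160:270,130:300],None,fx=4.5,fy=4.5,interpolation=cv2.INTER_CUBIC))
E
```

```text
(no output)
```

View pics/crop2.png

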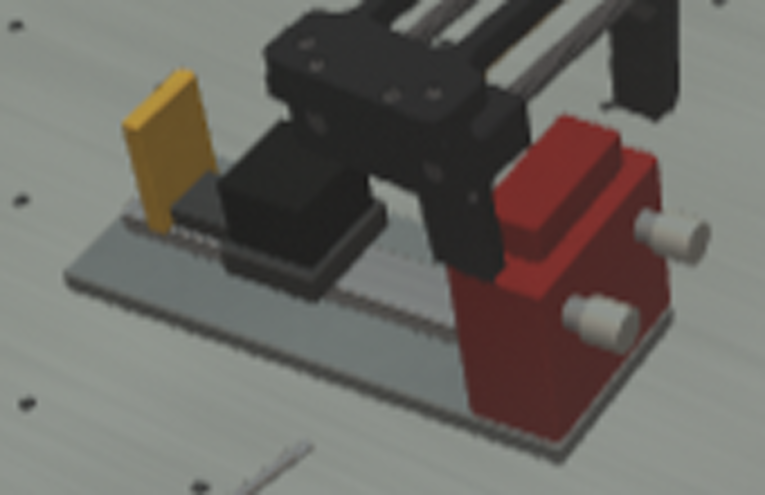

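send_rows([
  {"turn": 0.15, "grip": 0.08},
  {"turn": 0.15, "grip": 0.08},
  {"turn": 0.15, "grip": 0.08},
  {"turn": 0.15, "grip": 0.08},
  {"turn": 0.15, "grip": 0.08},
  {"turn": 0.15, "grip": 0.08},
  {"turn": 0.15, "grip": 0.08},
  {"turn": 0.15, "grip": 0.08},
  {"turn": 0.15, "grip": 0.08},
  {"dx": -4, "dy": -35, "grip": 0.08},
  {"dx": -4, "dy": -35, "grip": 0.08},
  {"dx": -4, "dy": -35, "grip": 0.08},
  {"dx": -5, "dy": -35, "grip": 0.08},
  {"grip": 0.08},
  {"grip": 0.08},
], force=40)

```text
schema error: expected keys grip, dx, dy, dz, turn
```

```bash
python3 - <<'E'
from h import *
st=get_state(); print(st['tool_pos'],st['q'].round(2),Rn.from_quat(st['eef_rot']).as_matrix().round(3),st['opening'],st['contact_force'])
for n in ['scene','side']:
    s=snapshot(n); pickle.dump(s,open(n+'2.pkl','wb')); save(n+'2',s['img']);P=cloud(s);H=hsv(s)
    reg=(P[...,0]>.46)&(P[...,0]<.60)&(P[...,1]>-.34)&(P[...,1]<-.03)
    t=big(reg&(abs(P[...,2]-.075)<.005)&(H[...,2]<90)&(H[...,1]<110)&(P[...,1]<-.17))
    G=grect(s,.075,t); print('saddletop',t.sum(),rect(G),rect(P[t]))
    y=reg&(H[...,0]>15)&(H[...,0]<32)&(H[...,1]>100)&(P[...,2]>.087); print('tabtop',y.sum(),rect(P[y]))
    b=big(reg&(abs(P[...,2]-.012)<.004)); print('base',rect(P[b]))
E
```

```text
[6.25017438e-01 3.38910446e-05 2.38739185e-01] [ 0.03  0.69 -0.19  1.57  0.16  0.9  -0.22] [[-0.  1.  0.]
 [ 1.  0.  0.]
 [ 0.  0. -1.]] 1.004248873204526 [ 0.33432403 -0.10910793 -0.82229024]
saddletop 335 [ 531.1 -234.7   54.4   46.6    5.4] [ 530.  -236.2   51.3   48.1    1.6]
tabtop 76 [ 535.5 -305.    44.4   13.5    4.9]
base [ 528.4 -208.8  267.9   99.5  -84.1]
saddletop 196 [ 527.4 -232.4   57.4   50.2  -84.7] [ 527.3 -237.2   50.2   49.9  -86. ]
tabtop 43 [ 532.7 -302.3   39.6   11.7    8.9]
base [ 489.2 -268.4  146.1   27.9  -79.6]
```

View pics/scene2.png

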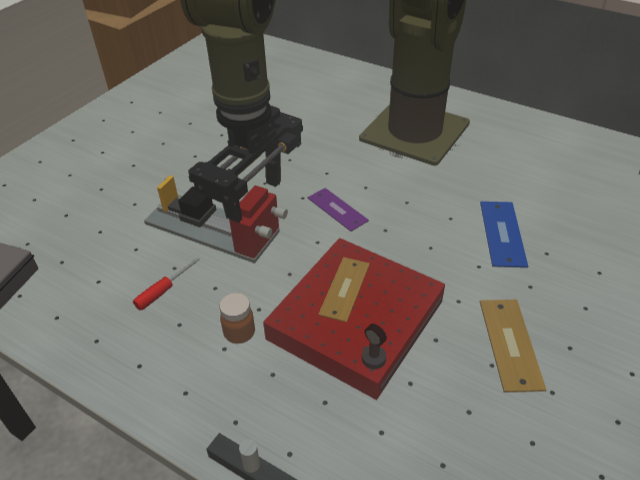

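View pics/side2.png

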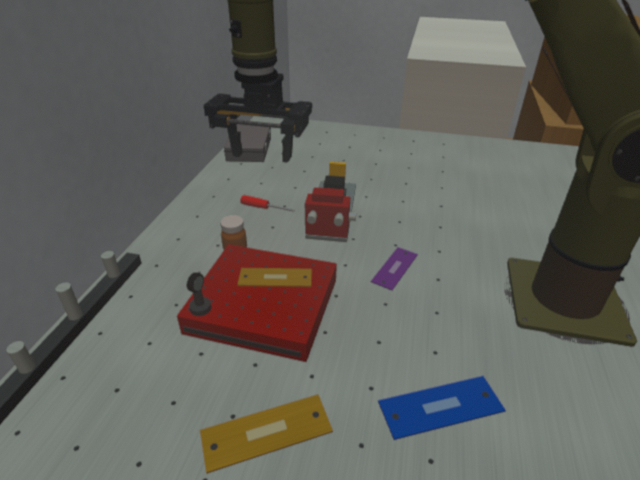

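The call was refused because every row needs all five keys, so the arm has not moved and the pictures match the first ones. I'll resend it.

send_rows([
  {"dx": 0, "dy": 0, "dz": 0, "turn": 0.15, "grip": 0.08},
  {"dx": 0, "dy": 0, "dz": 0, "turn": 0.15, "grip": 0.08},
  {"dx": 0, "dy": 0, "dz": 0, "turn": 0.15, "grip": 0.08},
  {"dx": 0, "dy": 0, "dz": 0, "turn": 0.15, "grip": 0.08},
  {"dx": 0, "dy": 0, "dz": 0, "turn": 0.15, "grip": 0.08},
  {"dx": 0, "dy": 0, "dz": 0, "turn": 0.15, "grip": 0.08},
  {"dx": 0, "dy": 0, "dz": 0, "turn": 0.15, "grip": 0.08},
  {"dx": 0, "dy": 0, "dz": 0, "turn": 0.15, "grip": 0.08},
  {"dx": 0, "dy": 0, "dz": 0, "turn": 0.15, "grip": 0.08},
  {"dx": -4, "dy": -35, "dz": 0, "turn": 0, "grip": 0.08},
  {"dx": -4, "dy": -35, "dz": 0, "turn": 0, "grip": 0.08},
  {"dx": -4, "dy": -35, "dz": 0, "turn": 0, "grip": 0.08},
  {"dx": -5, "dy": -35, "dz": 0, "turn": 0, "grip": 0.08},
  {"dx": 0, "dy": 0, "dz": 0, "turn": 0, "grip": 0.08},
  {"dx": 0, "dy": 0, "dz": 0, "turn": 0, "grip": 0.08},
], force=40)

```text
clock: 2.65
tool_pos: [0.5775, 0.1339, 0.2388]
eef_rot: [0.994, 0.111, 0.0, -0.0]
contact_force: [-0.1, -0.7, 0.4]
opening: 0.078
```

```bash
cat > stg.py <<'E'
from h import *
import sys
st=get_state(); print(st['clock'],st['tool_pos'],st['q'].round(2),Rn.from_quat(st['eef_rot']).as_matrix().round(3).tolist(),st['opening'],st['contact_force'])
k=sys.argv[1]
for n in ['scene','side']:
    s=snapshot(n); pickle.dump(s,open(n+k+'.pkl','wb')); save(n+k,s['img']);P=cloud(s);H=hsv(s)
    reg=(P[...,0]>.46)&(P[...,0]<.60)&(P[...,1]>-.34)&(P[...,1]<-.03)
    t=big(reg&(abs(P[...,2]-.075)<.005)&(H[...,2]<90)&(H[...,1]<110)&(P[...,1]<-.17))
    G=grect(s,.075,t); print('saddletop',t.sum(),rect(G),rect(P[t]))
    y=reg&(H[...,0]>15)&(H[...,0]<32)&(H[...,1]>100)&(P[...,2]>.087); print('tabtop',y.sum(),rect(P[y]))
    b=big(reg&(abs(P[...,2]-.012)<.004)); print('base',rect(P[b]))
E
python3 stg.py 3
```

```text
2.65 [0.57751958 0.13394669 0.2387884 ] [-0.43  0.65  0.22  1.68 -0.18  0.83 -1.48] [[0.975, 0.221, 0.0], [0.221, -0.975, 0.0], [0.0, -0.0, -1.0]] 0.07800083072644108 [-0.13086166 -0.73643309  0.39385441]
saddletop 411 [ 530.  -234.6   54.9   47.     5.4] [ 528.1 -237.    54.3   46.9    6.5]
tabtop 75 [ 535.4 -304.6   43.4   12.9    7.4]
base [ 528.2 -209.2  267.    99.6  -84.6]
saddletop 192 [ 527.5 -234.1   53.5   50.3  -83.9] [ 527.8 -236.1   49.3   46.7    5.9]
tabtop 41 [ 532.6 -302.8   39.7   10.4    9.9]
base [ 488.9 -269.2  142.9   28.   -79.3]
```

View pics/scene3.png

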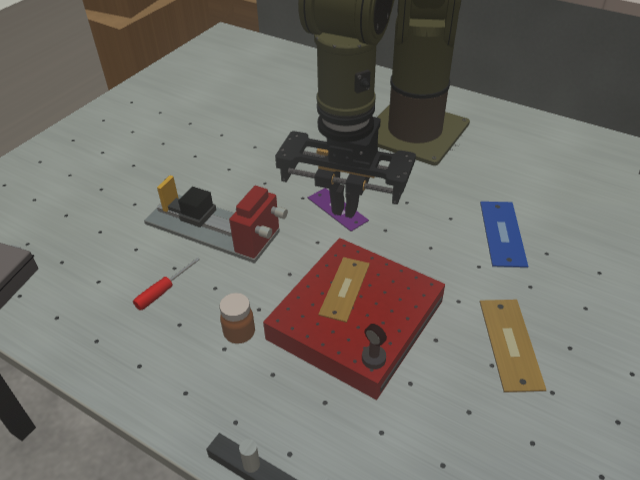

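The gripper hovers clear over the plate, and the black saddle top is visible at (197,203): centre (0.5285, -0.2355), yaw 5.4°. Now I descend to just above the plate.

send_rows([
  {"dx": 0, "dy": 0, "dz": 40, "turn": 0, "grip": 0.08},
  {"dx": 0, "dy": 0, "dz": 40, "turn": 0, "grip": 0.08},
  {"dx": 0, "dy": 0, "dz": 40, "turn": 0, "grip": 0.08},
  {"dx": 0, "dy": 0, "dz": 40, "turn": 0, "grip": 0.08},
  {"dx": 0, "dy": 0, "dz": 15, "turn": 0, "grip": 0.08},
  {"dx": 0, "dy": 0, "dz": 5, "turn": 0, "grip": 0.08},
  {"dx": 0, "dy": 0, "dz": 0, "turn": 0, "grip": 0.08},
  {"dx": 0, "dy": 0, "dz": 2, "turn": 0, "grip": 0.08},
  {"dx": 0, "dy": 0, "dz": 2, "turn": 0, "grip": 0.08},
  {"dx": 0, "dy": 0, "dz": 2, "turn": 0, "grip": 0.08},
  {"dx": 0, "dy": 0, "dz": 0, "turn": 0, "grip": 0.08},
])

```text
clock: 3.85
tool_pos: [0.5785, 0.1332, 0.0535]
eef_rot: [0.994, 0.11, 0.001, -0.0]
contact_force: [0.3, -0.2, 3.9]
opening: 0.078
```

send_rows([
  {"dx": 0, "dy": 0, "dz": 1, "turn": 0, "grip": 0.08},
  {"dx": 0, "dy": 0, "dz": 0, "turn": 0, "grip": 0.08},
])

```text
clock: 4.05
tool_pos: [0.5785, 0.1332, 0.0535]
eef_rot: [0.994, 0.11, 0.001, -0.0]
contact_force: [-3.1, 0.1, 11.7]
opening: 0.081
```

send_rows([
  {"dx": -5, "dy": -1, "dz": 0, "turn": 0.02, "grip": 0.08},
  {"dx": -5, "dy": -1, "dz": 0, "turn": 0.02, "grip": 0.08},
  {"dx": -5, "dy": -1, "dz": 0, "turn": 0.02, "grip": 0.08},
  {"dx": -5, "dy": -1, "dz": 0, "turn": 0.02, "grip": 0.08},
  {"dx": 0, "dy": 0, "dz": 0, "turn": 0, "grip": 0.08},
])

```text
clock: 4.55
tool_pos: [0.5596, 0.1333, 0.0535]
eef_rot: [0.998, 0.07, 0.003, -0.0]
contact_force: [1.0, 0.3, 9.5]
opening: 0.077
```

```bash
cat > pl.py <<'E'
from h import *
import sys
k=sys.argv[1]; st=get_state(); print(st['clock'],st['tool_pos'].round(4),st['contact_force'].round(1))
for n in ['scene','side']:
    s=snapshot(n); pickle.dump(s,open(n+k+'.pkl','wb')); save(n+k,s['img']);P=cloud(s);H=hsv(s)
    reg=(P[...,0]>.35)&(P[...,0]<.73)&(P[...,1]>.04)&(P[...,1]<.29)
    m=reg&(H[...,0]>12)&(H[...,0]<32)&(H[...,1]>60)&(P[...,2]>.04)&(P[...,2]<.065)
    m=cv2.morphologyEx(m.astype(np.uint8),cv2.MORPH_OPEN,np.ones((2,2)))
    G=grect(s,.053,m>0); print(n,'plate',(m>0).sum(),rect(G),fit(G,0,0), 'minx,z', G[:,0].min(), np.percentile(P[m>0][:,2],[5,50,95]).round(4))
E
python3 pl.py 4
```

```text
4.55 [0.5596 0.1333 0.0535] [1.  0.3 9.5]
scene plate 837 [558.1 134.6 122.7  49.8  10.1] (array([581.8, 141. ]), np.float64(0.95)) minx,z 0.494853523416235 [0.0497 0.0526 0.0555]
side plate 800 [546.5 133.9 139.8  52.8  10.1] (array([526.1, 135.6]), np.float64(21.92)) minx,z 0.4742314131258761 [0.0503 0.0533 0.0553]
```

View pics/side4.png

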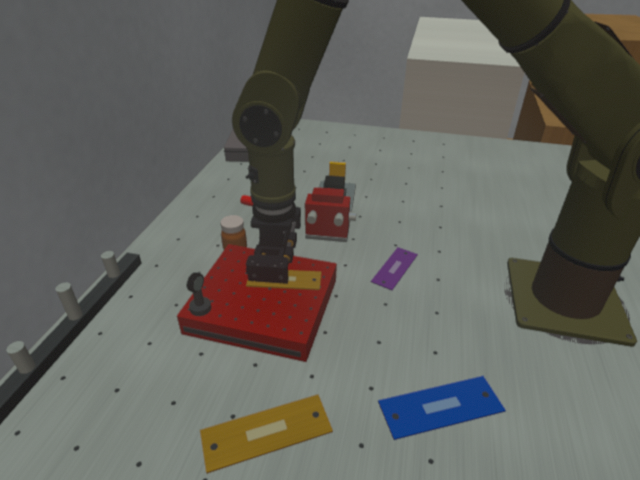

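The plate follows: the side picture shows it at (285,280), about 20 mm nearer. I continue the drag.

send_rows([
  {"dx": -6, "dy": -0.8, "dz": 0, "turn": 0.015, "grip": 0.08},
  {"dx": -6, "dy": -0.8, "dz": 0, "turn": 0.015, "grip": 0.08},
  {"dx": -6, "dy": -0.7, "dz": 0, "turn": 0.015, "grip": 0.08},
  {"dx": -6, "dy": -0.6, "dz": 0, "turn": 0.015, "grip": 0.08},
  {"dx": -6, "dy": -0.5, "dz": 0, "turn": 0.015, "grip": 0.08},
  {"dx": -6, "dy": -0.4, "dz": 0, "turn": 0.015, "grip": 0.08},
  {"dx": -6, "dy": -0.3, "dz": 0, "turn": 0.015, "grip": 0.08},
  {"dx": -6, "dy": -0.2, "dz": 0, "turn": 0.015, "grip": 0.08},
  {"dx": -6, "dy": -0.1, "dz": 0, "turn": 0, "grip": 0.08},
  {"dx": -6, "dy": 0, "dz": 0, "turn": 0, "grip": 0.08},
  {"dx": 0, "dy": 0, "dz": 0, "turn": 0, "grip": 0.08},
])

```text
clock: 5.75
tool_pos: [0.4998, 0.1333, 0.0535]
eef_rot: [1.0, 0.01, 0.003, -0.001]
contact_force: [1.8, 0.2, 12.1]
opening: 0.085
```

```bash
python3 pl.py 5
```

```text
5.75 [0.4998 0.1333 0.0535] [ 1.8  0.2 12.1]
scene plate 796 [496.6 134.8 126.6  50.7   2.7] (array([519.9, 140.1]), np.float64(-11.32)) minx,z 0.4322348818197377 [0.0494 0.0525 0.0553]
side plate 803 [486.8 135.5 139.4  52.9   3.1] (array([463.4, 138.6]), np.float64(15.67)) minx,z 0.41632283746997717 [0.0416 0.0532 0.055 ]
```

View pics/side5.png

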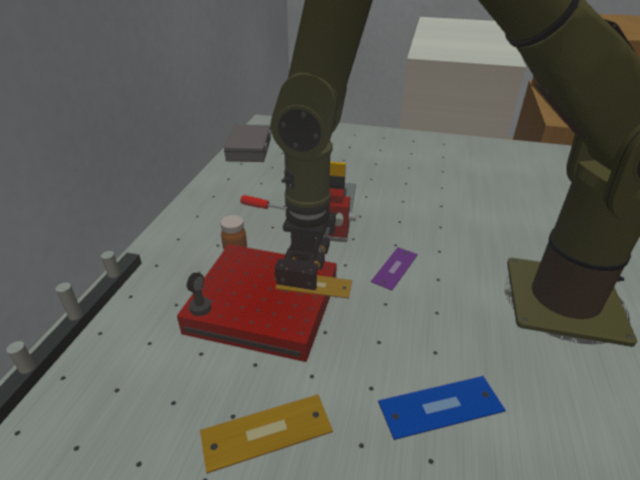

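The near end now overhangs about 45 mm (end at x≈0.418, edge at 0.463), at side picture (350,288). I lift off, move over the end, open the gripper and look.

send_rows([
  {"dx": 0, "dy": 0, "dz": -5, "turn": 0, "grip": 0.08},
  {"dx": 0, "dy": 0, "dz": -15, "turn": 0, "grip": 0.08},
  {"dx": 0, "dy": 0, "dz": -40, "turn": 0, "grip": 0.3},
  {"dx": -21, "dy": 0, "dz": -20, "turn": 0, "grip": 1},
  {"dx": -21, "dy": 0, "dz": 0, "turn": 0, "grip": 1},
  {"dx": -20, "dy": 0, "dz": 0, "turn": 0, "grip": 1},
  {"dx": 0, "dy": 0, "dz": 0, "turn": 0, "grip": 1},
  {"dx": 0, "dy": 0, "dz": 0, "turn": 0, "grip": 1},
  {"dx": 0, "dy": 0, "dz": 0, "turn": 0, "grip": 1},
])

```text
clock: 6.75
tool_pos: [0.4367, 0.1318, 0.1317]
eef_rot: [1.0, 0.01, 0.001, -0.0]
contact_force: [-0.7, 0.2, 0.8]
opening: 0.694
```

```bash
python3 pl.py 6; python3 - <<'E'
from h import *
s=snapshot('wrist'); save('wrist6',s['img'])
E
```

```text
6.75 [0.4367 0.1318 0.1317] [-0.7  0.2  0.8]
scene plate 1453 [489.9 134.5 139.4  50.9   2.7] (array([492.6, 135. ]), np.float64(2.84)) minx,z 0.41940126166831937 [0.0495 0.0526 0.0551]
side plate 1367 [486.9 135.2 139.8  54.2   3.6] (array([486.1, 135.8]), np.float64(2.9)) minx,z 0.41632283746997717 [0.0505 0.0534 0.0551]
```

View pics/scene6.png

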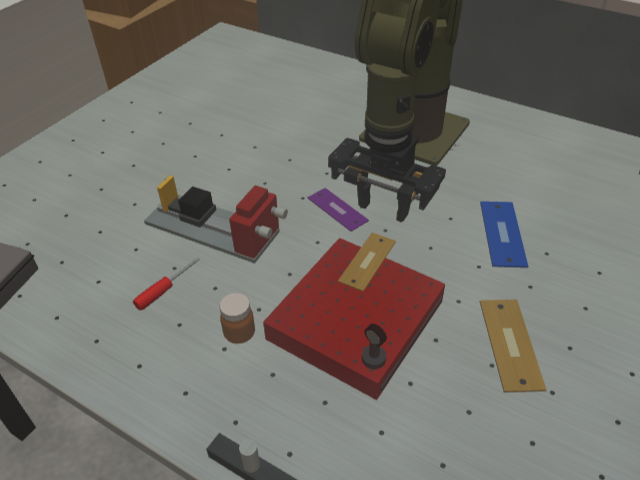

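View pics/wrist6.png

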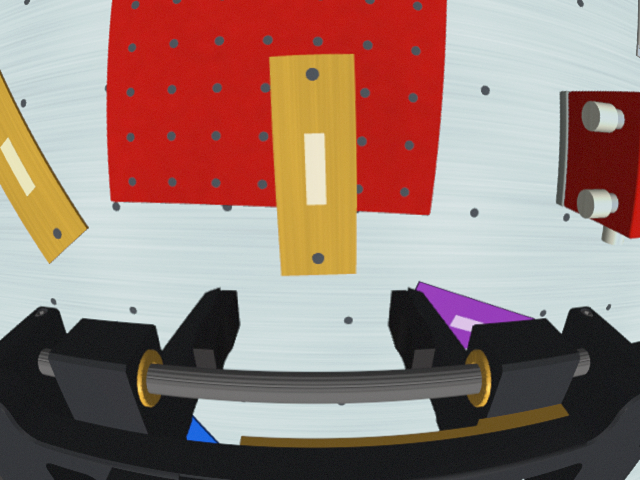

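The plate overhangs towards the robot, with its end centred between the fingers (wrist picture, end at (318,272)). I align by -0.03 rad, descend around the end and grip.

send_rows([
  {"dx": 0, "dy": 0, "dz": 0, "turn": -0.03, "grip": 1},
  {"dx": 0, "dy": 0, "dz": 0, "turn": 0, "grip": 1},
  {"dx": 0, "dy": 0, "dz": 0, "turn": 0, "grip": 1},
  {"dx": 0, "dy": 0, "dz": 30, "turn": 0, "grip": 1},
  {"dx": 0, "dy": 0, "dz": 30, "turn": 0, "grip": 1},
  {"dx": 0, "dy": 0, "dz": 20, "turn": 0, "grip": 1},
  {"dx": 0, "dy": 0, "dz": 17, "turn": 0, "grip": 1},
  {"dx": 0, "dy": 0, "dz": 0, "turn": 0, "grip": 1},
])

```text
clock: 7.7
tool_pos: [0.4343, 0.1313, 0.0331]
eef_rot: [1.0, 0.025, -0.002, 0.0]
contact_force: [-0.4, 0.2, -0.4]
opening: 1.001
```

```bash
python3 pl.py 7; python3 - <<'E'
from h import *
s=pickle.load(open('side7.pkl','rb'));save('c7',cv2.resize(s['img'][200:340,230:420],None,fx=4,fy=4,interpolation=cv2.INTER_CUBIC))
E
```

```text
7.7 [0.4343 0.1313 0.0331] [-0.4  0.2 -0.4]
scene plate 1457 [489.9 134.5 139.4  50.9   2.6] (array([492.7, 135.1]), np.float64(2.68)) minx,z 0.41940126166831937 [0.0496 0.0526 0.0552]
side plate 683 [519.  136.9  75.3  52.8   2.9] (array([520.7, 138. ]), np.float64(-3.15)) minx,z 0.48013073817161267 [0.0511 0.0536 0.0558]
```

View pics/c7.png

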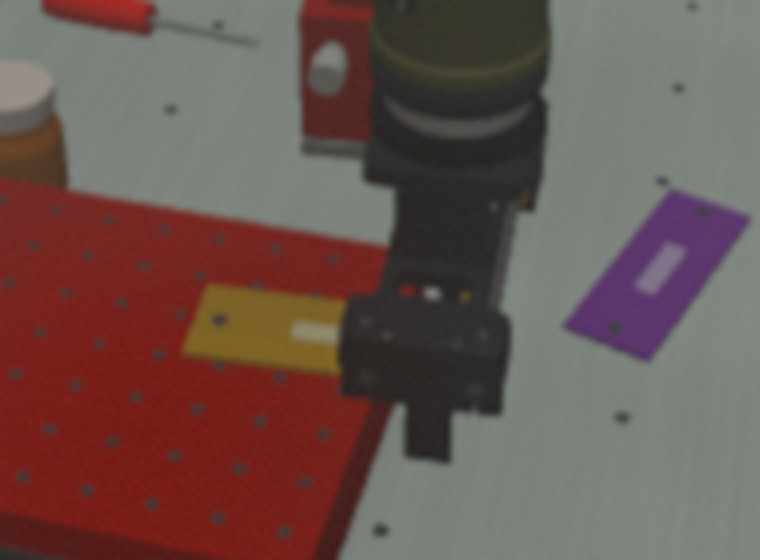

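The fingers stand either side of the plate's end, clear of the board's edge. Closing.

send_rows([
  {"dx": 3, "dy": 0, "dz": 0, "turn": 0, "grip": 0.8},
  {"dx": 0, "dy": 0, "dz": 0, "turn": 0, "grip": 0.65},
  {"dx": 0, "dy": 0, "dz": 0, "turn": 0, "grip": 0.6},
  {"dx": 0, "dy": 0, "dz": 0, "turn": 0, "grip": 0.5},
  {"dx": 0, "dy": 0, "dz": 0, "turn": 0, "grip": 0.4},
  {"dx": 0, "dy": 0, "dz": 0, "turn": 0, "grip": 0.4},
  {"dx": 0, "dy": 0, "dz": 0, "turn": 0, "grip": 0.4},
  {"dx": 0, "dy": 0, "dz": 0, "turn": 0, "grip": 0.4},
], force=45)

```text
clock: 8.6
tool_pos: [0.4382, 0.1318, 0.0348]
eef_rot: [1.0, 0.025, 0.0, -0.0]
contact_force: [-0.7, 0.5, 1.1]
opening: 0.55
```

send_rows([
  {"dx": 0, "dy": 0, "dz": -3, "turn": 0, "grip": 0.4},
  {"dx": 0, "dy": 0, "dz": -5, "turn": 0, "grip": 0.4},
  {"dx": 0, "dy": 0, "dz": -10, "turn": 0, "grip": 0.4},
  {"dx": 0, "dy": 0, "dz": -12, "turn": 0, "grip": 0.4},
  {"dx": 0, "dy": 0, "dz": -15, "turn": 0, "grip": 0.4},
  {"dx": 0, "dy": 0, "dz": -15, "turn": 0, "grip": 0.4},
  {"dx": 0, "dy": 0, "dz": 0, "turn": 0, "grip": 0.4},
  {"dx": 0, "dy": 0, "dz": 0, "turn": 0, "grip": 0.4},
  {"dx": 0, "dy": 0, "dz": 0, "turn": 0, "grip": 0.4},
])

```text
clock: 9.5
tool_pos: [0.4379, 0.1318, 0.0945]
eef_rot: [1.0, 0.025, -0.0, 0.0]
contact_force: [-0.9, -0.3, 0.0]
opening: 0.543
```

```bash
cat > held.py <<'E'
from h import *
import sys
k=sys.argv[1]; st=get_state(); T=st['tool_pos'];print(st['clock'],T.round(4),st['contact_force'].round(1),st['opening'])
R=Rn.from_quat(st['eef_rot']).as_matrix(); print('tool yaw',np.degrees(np.arctan2(R[1,0],R[0,0])).round(2))
for n in ['scene','side']:
    s=snapshot(n); pickle.dump(s,open(n+k+'.pkl','wb')); save(n+k,s['img']);P=cloud(s);H=hsv(s)
    d=np.linalg.norm(P-(T+[.05,0,.019]),axis=-1)
    m=(d<.1)&(H[...,0]>12)&(H[...,0]<32)&(H[...,1]>60)&(P[...,2]<T[2]+.045)&(P[...,2]>T[2]-.02)
    m=big(cv2.morphologyEx(m.astype(np.uint8),cv2.MORPH_OPEN,np.ones((2,2))))
    Q=P[m]; A=np.c_[Q[:,:2]-T[:2],np.ones(len(Q))]; c,*_=np.linalg.lstsq(A,Q[:,2],rcond=None)
    print(n,m.sum(),'slope x,y',c[:2].round(3),'z at tool',c[2].round(4),rect(Q),'far x',np.percentile(Q[:,0],99.5).round(4),'z',np.median(Q[:,2]).round(4))
    u,v=proj(s,T+[.04,0,.02]).astype(int); u=min(max(u,100),540); v=min(max(v,80),400)
    save(n+k+'c',cv2.resize(s['img'][v-80:v+80,u-100:u+100],None,fx=3.5,fy=3.5,interpolation=cv2.INTER_CUBIC))
E
python3 held.py 8
```

```text
9.5 [0.4379 0.1318 0.0945] [-0.9 -0.3  0. ] 0.5433760570823061
tool yaw 2.92
scene 1506 slope x,y [0.292 1.066] z at tool 0.0905 [781.  257.1 916.5  87.6  23.4] far x 0.5591 z 0.1111
side 653 slope x,y [-0.119  0.696] z at tool 0.1162 [422.  415.1 712.4  72.5 -69.7] far x 0.5677 z 0.1115
```

View pics/side8c.png

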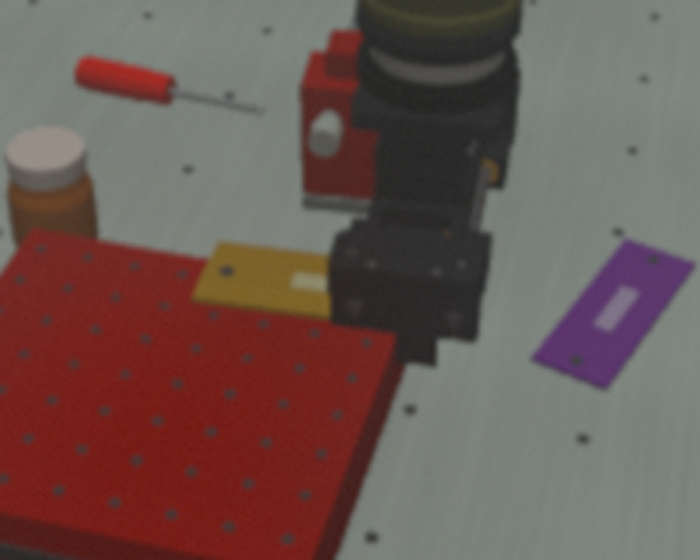

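View pics/scene8c.png

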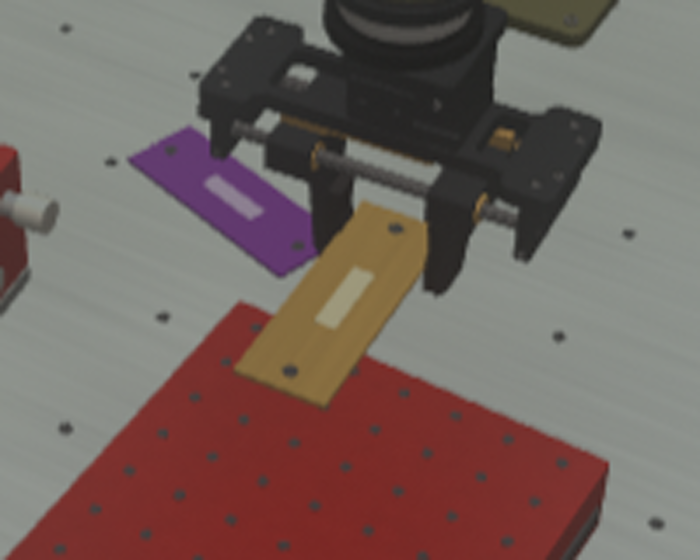

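The plate is held by its end and lifted (scene crop 335,300). I check its tilt robustly.

```bash
cat > held2.py <<'E'
from h import *
import sys
k=sys.argv[1]; st=get_state(); T=st['tool_pos'];R=Rn.from_quat(st['eef_rot']).as_matrix()
print('tool',T.round(4),'yaw',np.degrees(np.arctan2(R[1,0],R[0,0])).round(2))
for n in ['scene','side']:
    s=pickle.load(open(n+k+'.pkl','rb'));P=cloud(s);H=hsv(s)
    L=(P-T)@R; # tool coords
    m=(H[...,0]>12)&(H[...,0]<32)&(H[...,1]>60)&(L[...,0]>-.03)&(L[...,0]<.135)&(abs(L[...,1])<.03)&(abs(L[...,2]+.019)<.022)
    m=cv2.erode(m.astype(np.uint8),np.ones((3,3)))>0
    Q=L[m]; g=np.ones(len(Q),bool)
    for i in range(5):
        A=np.c_[Q[:,:2],np.ones(len(Q))]; c,*_=np.linalg.lstsq(A[g],Q[g,2],rcond=None); r=Q[:,2]-A@c; g=abs(r)<.004
    print(n,g.sum(),'tool-frame slope (x: + = far end down)',c[:2].round(3),'z0',c[2].round(4),'z at x=.05',(c[2]+.05*c[0]).round(4),'x range',np.percentile(Q[g,0],[.5,99.5]).round(4),'y',np.percentile(Q[g,1],[1,99]).round(4))
E
python3 held2.py 8
```

```text
tool [0.4378 0.1317 0.0942] yaw 2.91
scene 1140 tool-frame slope (x: + = far end down) [0.007 0.003] z0 -0.0174 z at x=.05 -0.0171 x range [-0.0161  0.1178] y [-0.0215  0.0242]
side 523 tool-frame slope (x: + = far end down) [0.009 0.002] z0 -0.0183 z at x=.05 -0.0178 x range [0.0532 0.1183] y [-0.0225  0.0234]
```

Held flat: tilt under 0.01 rad, plate centre about 51 mm ahead of the TCP. Raising, then carrying over.

send_rows([
  {"dx": 0, "dy": 0, "dz": -15, "turn": 0, "grip": 0.4},
  {"dx": 0, "dy": 0, "dz": -25, "turn": 0, "grip": 0.4},
  {"dx": 0, "dy": 0, "dz": -25, "turn": 0, "grip": 0.4},
  {"dx": 0, "dy": 0, "dz": -25, "turn": 0, "grip": 0.4},
  {"dx": 0, "dy": 0, "dz": -15, "turn": 0, "grip": 0.4},
  {"dx": 0, "dy": 0, "dz": 0, "turn": -0.022, "grip": 0.4},
  {"dx": 0, "dy": 0, "dz": 0, "turn": -0.022, "grip": 0.4},
  {"dx": 0, "dy": 0, "dz": 0, "turn": 0, "grip": 0.4},
])

```text
clock: 10.4
tool_pos: [0.4374, 0.1316, 0.1986]
eef_rot: [0.999, 0.048, -0.001, 0.0]
contact_force: [1.0, -0.3, 0.5]
opening: 0.54
```

send_rows([
  {"dx": 0.3, "dy": 10, "dz": 0, "turn": 0, "grip": 0.4},
  {"dx": 0.3, "dy": 18, "dz": 0, "turn": 0, "grip": 0.4},
  {"dx": 0.3, "dy": 25, "dz": 0, "turn": 0, "grip": 0.4},
  {"dx": 0.3, "dy": 25, "dz": 0, "turn": 0, "grip": 0.4},
  {"dx": 0.3, "dy": 25, "dz": 0, "turn": 0, "grip": 0.4},
  {"dx": 0.3, "dy": 25, "dz": 0, "turn": 0, "grip": 0.4},
  {"dx": 0.3, "dy": 25, "dz": 0, "turn": 0, "grip": 0.4},
  {"dx": 0.3, "dy": 25, "dz": 0, "turn": 0, "grip": 0.4},
  {"dx": 0.3, "dy": 25, "dz": 0, "turn": 0, "grip": 0.4},
  {"dx": 0.3, "dy": 25, "dz": 0, "turn": 0, "grip": 0.4},
  {"dx": 0.3, "dy": 25, "dz": 0, "turn": 0, "grip": 0.4},
  {"dx": 0.3, "dy": 25, "dz": 0, "turn": 0, "grip": 0.4},
  {"dx": 0.3, "dy": 25, "dz": 0, "turn": 0, "grip": 0.4},
  {"dx": 0.3, "dy": 25, "dz": 0, "turn": 0, "grip": 0.4},
  {"dx": 0.3, "dy": 20, "dz": 0, "turn": 0, "grip": 0.4},
  {"dx": 0.3, "dy": 15, "dz": 0, "turn": 0, "grip": 0.4},
  {"dx": 0, "dy": 10, "dz": 0, "turn": 0, "grip": 0.4},
  {"dx": 0, "dy": 0, "dz": 0, "turn": 0, "grip": 0.4},
  {"dx": 0, "dy": 0, "dz": 0, "turn": 0, "grip": 0.4},
])

```text
clock: 12.3
tool_pos: [0.4781, -0.2382, 0.1994]
eef_rot: [0.999, 0.048, -0.0, -0.001]
contact_force: [1.1, 0.8, -1.0]
opening: 0.546
```

```bash
python3 held.py 9|head -2; python3 held2.py 9
```

```text
12.3 [ 0.4781 -0.2382  0.1994] [ 1.1  0.8 -1. ] 0.5463200878664187
tool yaw 5.47
tool [ 0.4783 -0.2377  0.1996] yaw 5.53
scene 811 tool-frame slope (x: + = far end down) [0.008 0.012] z0 -0.017 z at x=.05 -0.0166 x range [-0.0154  0.1176] y [-0.0214  0.0245]
side 307 tool-frame slope (x: + = far end down) [0.011 0.01 ] z0 -0.0186 z at x=.05 -0.0181 x range [-0.0159  0.1163] y [-0.0249  0.0199]
```

View pics/scene9c.png

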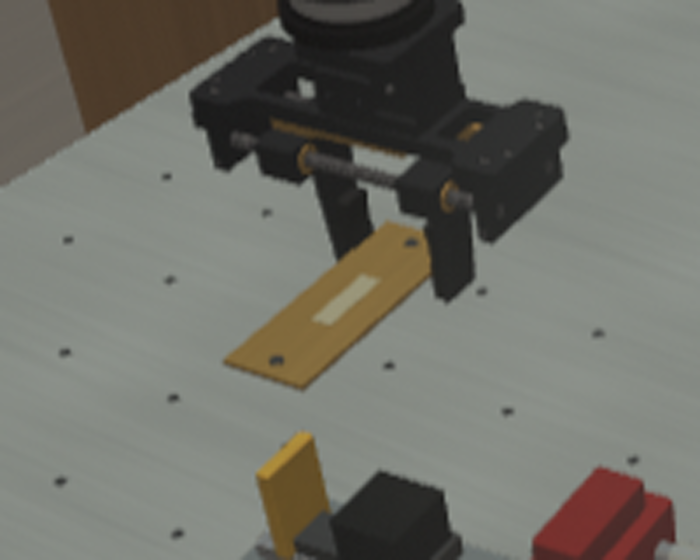

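The plate is flat over the saddle. I lower it to about 5 mm above and check alignment.

send_rows([
  {"dx": 0, "dy": 1, "dz": 20, "turn": 0, "grip": 0.4},
  {"dx": 0, "dy": 0, "dz": 25, "turn": 0, "grip": 0.4},
  {"dx": 0, "dy": 0, "dz": 25, "turn": 0, "grip": 0.4},
  {"dx": 0, "dy": 0, "dz": 25, "turn": 0, "grip": 0.4},
  {"dx": 0, "dy": 0, "dz": 20, "turn": 0, "grip": 0.4},
  {"dx": 0, "dy": 0, "dz": 12, "turn": 0, "grip": 0.4},
  {"dx": 0, "dy": 0, "dz": 5, "turn": 0, "grip": 0.4},
  {"dx": 0, "dy": 0, "dz": 0, "turn": 0, "grip": 0.4},
  {"dx": 0, "dy": 0, "dz": 0, "turn": 0, "grip": 0.4},
])

```text
clock: 13.3
tool_pos: [0.4789, -0.2402, 0.0685]
eef_rot: [0.999, 0.047, 0.001, 0.0]
contact_force: [0.2, -0.6, -0.3]
opening: 0.545
```

```bash
python3 held.py 10|head -2; python3 held2.py 10
```

```text
13.3 [ 0.4789 -0.2402  0.0685] [ 0.2 -0.6 -0.3] 0.5448762969371902
tool yaw 5.44
tool [ 0.4789 -0.2403  0.0686] yaw 5.43
scene 796 tool-frame slope (x: + = far end down) [0.01  0.009] z0 -0.0172 z at x=.05 -0.0167 x range [-0.0145  0.1189] y [-0.022   0.0231]
side 287 tool-frame slope (x: + = far end down) [0.009 0.004] z0 -0.0186 z at x=.05 -0.0182 x range [-0.0149  0.1167] y [-0.0251  0.0208]
```

View pics/scene10c.png

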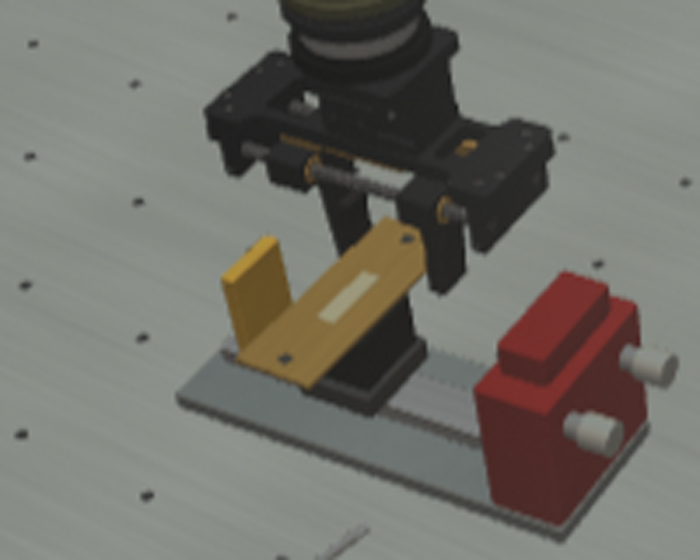

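View pics/side10c.png

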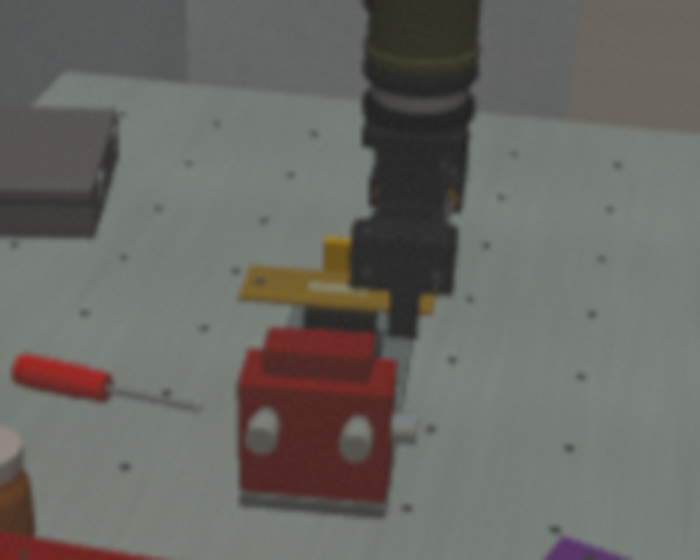

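send_rows([
  {"dx": -2, "dy": 0, "dz": 2, "turn": 0, "grip": 0.4},
  {"dx": 0, "dy": 0, "dz": 2, "turn": 0, "grip": 0.4},
  {"dx": 0, "dy": 0, "dz": 1, "turn": 0, "grip": 0.4},
  {"dx": 0, "dy": 0, "dz": 1, "turn": 0, "grip": 0.4},
  {"dx": 0, "dy": 0, "dz": 0, "turn": 0, "grip": 0.4},
])

```text
clock: 13.9
tool_pos: [0.4763, -0.2402, 0.0615]
eef_rot: [0.999, 0.047, -0.0, -0.0]
contact_force: [-0.4, 1.1, -1.4]
opening: 0.543
```

send_rows([
  {"dx": 0, "dy": 0, "dz": 1, "turn": 0, "grip": 0.4},
  {"dx": 0, "dy": 0, "dz": 0, "turn": 0, "grip": 0.4},
])

```text
clock: 14.1
tool_pos: [0.4764, -0.2403, 0.0606]
eef_rot: [0.999, 0.047, 0.0, 0.0]
contact_force: [0.1, -0.1, 0.3]
opening: 0.543
```

send_rows([
  {"dx": 0, "dy": 0, "dz": 0.5, "turn": 0, "grip": 0.4},
  {"dx": 0, "dy": 0, "dz": 0, "turn": 0, "grip": 0.4},
])

```text
clock: 14.3
tool_pos: [0.4764, -0.2403, 0.0603]
eef_rot: [0.999, 0.047, 0.0, 0.0]
contact_force: [-0.2, -1.4, 1.4]
opening: 0.546
```

send_rows([
  {"dx": 0, "dy": 0, "dz": 0.5, "turn": 0, "grip": 0.4},
  {"dx": 0, "dy": 0, "dz": 0, "turn": 0, "grip": 0.4},
])

```text
clock: 14.5
tool_pos: [0.4764, -0.2403, 0.0599]
eef_rot: [0.999, 0.047, 0.0, 0.0]
contact_force: [0.1, 1.3, 2.7]
opening: 0.539
```

Light contact. I release gently.

send_rows([
  {"dx": 0, "dy": 0, "dz": 0, "turn": 0, "grip": 0.54},
  {"dx": 0, "dy": 0, "dz": 0, "turn": 0, "grip": 0.58},
  {"dx": 0, "dy": 0, "dz": 0, "turn": 0, "grip": 0.62},
  {"dx": 0, "dy": 0, "dz": 0, "turn": 0, "grip": 0.7},
  {"dx": 0, "dy": 0, "dz": 0, "turn": 0, "grip": 0.8},
  {"dx": 0, "dy": 0, "dz": 0, "turn": 0, "grip": 0.85},
  {"dx": 0, "dy": 0, "dz": 0, "turn": 0, "grip": 0.85},
  {"dx": 0, "dy": 0, "dz": 0, "turn": 0, "grip": 0.85},
], force=20)

```text
clock: 15.3
tool_pos: [0.4764, -0.2403, 0.0597]
eef_rot: [0.999, 0.047, 0.0, -0.0]
contact_force: [-0.4, -0.2, 0.2]
opening: 0.852
```

```bash
python3 held.py 11|head -2; python3 held2.py 11
```

```text
15.3 [ 0.4764 -0.2403  0.0597] [-0.4 -0.2  0.2] 0.8516879031354857
tool yaw 5.43
tool [ 0.4764 -0.2402  0.0597] yaw 5.43
scene 788 tool-frame slope (x: + = far end down) [0.    0.007] z0 -0.018 z at x=.05 -0.018 x range [-0.016   0.1187] y [-0.0226  0.0234]
side 252 tool-frame slope (x: + = far end down) [-0.002  0.004] z0 -0.0191 z at x=.05 -0.0192 x range [-0.0147  0.1172] y [-0.0262  0.0208]
```

View pics/scene11c.png

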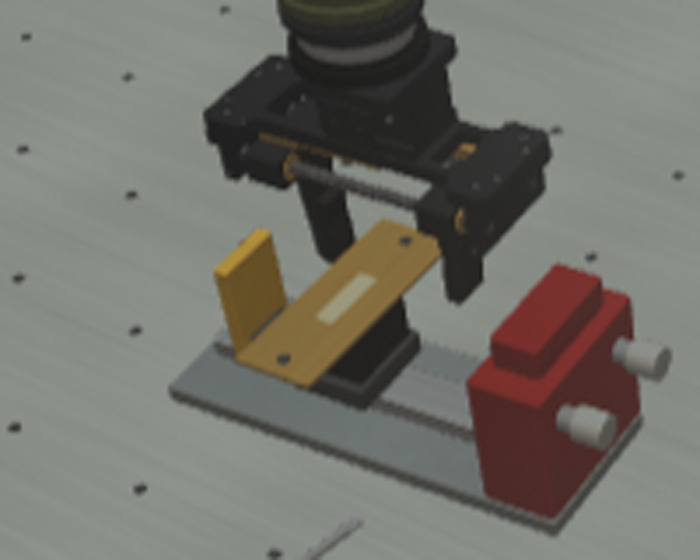

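The plate lies flat, free and centred, with its centre near (0.528, -0.236). I rise, go behind the tab with shut fingers, and look.

send_rows([
  {"dx": 0, "dy": 0, "dz": -10, "turn": 0, "grip": 0.85},
  {"dx": 0, "dy": 0, "dz": -20, "turn": 0, "grip": 0.85},
  {"dx": 0, "dy": 0, "dz": -35, "turn": 0, "grip": 0.85},
  {"dx": 0, "dy": 0, "dz": -35, "turn": 0, "grip": 0.85},
  {"dx": 0, "dy": 30, "dz": 0, "turn": 0, "grip": 0},
  {"dx": 0, "dy": 30, "dz": 0, "turn": 0, "grip": 0},
  {"dx": 0, "dy": 30, "dz": 0, "turn": 0, "grip": 0},
  {"dx": 26, "dy": 28, "dz": 0, "turn": 0, "grip": 0},
  {"dx": 26, "dy": 0, "dz": 0, "turn": 0, "grip": 0},
  {"dx": 0, "dy": 0, "dz": 0, "turn": 0, "grip": 0},
  {"dx": 0, "dy": 0, "dz": 0, "turn": 0, "grip": 0},
  {"dx": 0, "dy": 0, "dz": 0, "turn": 0, "grip": 0},
])

```text
clock: 16.6
tool_pos: [0.5379, -0.3526, 0.1599]
eef_rot: [0.999, 0.047, -0.001, -0.0]
contact_force: [-1.3, -0.0, -0.9]
opening: 0.149
```

```bash
cat > fin.py <<'E'
from h import *
import sys
k=sys.argv[1]; st=get_state(); T=st['tool_pos'];print(st['clock'],T.round(4),st['contact_force'].round(1),st['opening'])
for n in ['scene','side']:
    s=snapshot(n); pickle.dump(s,open(n+k+'.pkl','wb')); save(n+k,s['img']);P=cloud(s);H=hsv(s)
    br=(H[...,0]>12)&(H[...,0]<32)&(H[...,1]>60)
    reg=(P[...,0]>.42)&(P[...,0]<.64)&(P[...,1]>-.35)&(P[...,1]<-.1)
    m=big(cv2.morphologyEx((br&reg&(abs(P[...,2]-.078)<.006)).astype(np.uint8),cv2.MORPH_OPEN,np.ones((3,3))))
    mc=cv2.morphologyEx(m.astype(np.uint8),cv2.MORPH_CLOSE,np.ones((9,9)))>0
    Q=P[m];A=np.c_[Q[:,:2]-Q[:,:2].mean(0),np.ones(len(Q))];c=np.linalg.lstsq(A,Q[:,2],rcond=None)[0]
    print(n,'plate',m.sum(),rect(grect(s,.078,mc)),'slope',c.round(4))
    y=br&reg&(P[...,2]>.087)&(P[...,2]<.093); print('tabtop',y.sum(),rect(P[y]), 'tab y range',np.percentile(P[y][:,1],[2,98]).round(4))
    u,v=proj(s,[.53,-.23,.08]).astype(int); u=max(u,100)
    save(n+k+'c',cv2.resize(s['img'][v-80:v+80,u-100:u+100],None,fx=3.5,fy=3.5,interpolation=cv2.INTER_CUBIC))
E
python3 fin.py 12
```

```text
16.6 [ 0.5379 -0.3526  0.1599] [-1.3 -0.  -0.9] 0.1493543786491049
scene plate 1110 [ 527.6 -235.4  140.9   52.5    4. ] slope [0.0028 0.0078 0.0776]
tabtop 77 [ 535.3 -303.2   43.5   12.1    5.5] tab y range [-0.3094 -0.2984]
side plate 578 [ 527.6 -234.5  140.1   58.2    4.4] slope [ 0.0013 -0.0075  0.0788]
tabtop 47 [ 534.2 -303.4   42.6   15.6    3.5] tab y range [-0.312  -0.2964]
```

View pics/scene12c.png

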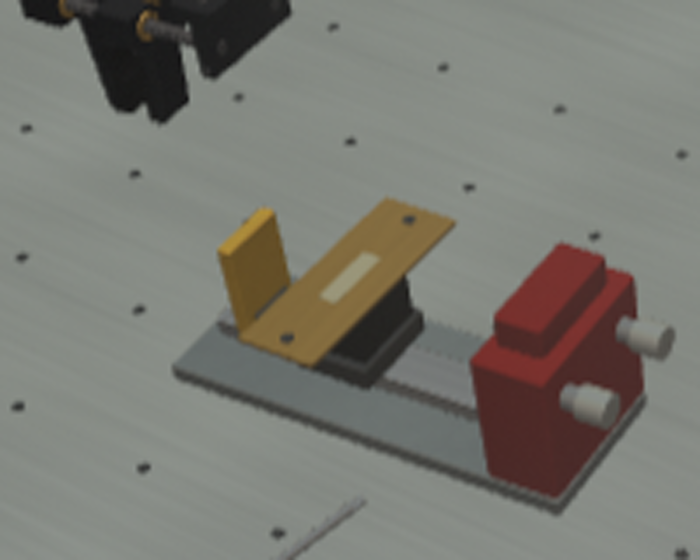

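The plate lies centred on the saddle at (0.5276, -0.235), yaw 4.2° against about 5°. I descend behind the tab and then push slowly.

send_rows([
  {"dx": 0, "dy": 0, "dz": 0, "turn": 0, "grip": 0},
  {"dx": 0, "dy": 0, "dz": 0, "turn": 0, "grip": 0},
  {"dx": 0, "dy": 0, "dz": 35, "turn": 0, "grip": 0},
  {"dx": 0, "dy": 0, "dz": 35, "turn": 0, "grip": 0},
  {"dx": 0, "dy": 0, "dz": 25, "turn": 0, "grip": 0},
  {"dx": 0, "dy": 0, "dz": 10, "turn": 0, "grip": 0},
  {"dx": 0, "dy": 0, "dz": 0, "turn": 0, "grip": 0},
])

```text
clock: 17.4
tool_pos: [0.5385, -0.3523, 0.0536]
eef_rot: [0.999, 0.047, -0.001, -0.001]
contact_force: [-0.3, 0.7, 0.4]
opening: 0.007
```

send_rows([
  {"dx": 0, "dy": -5, "dz": 0, "turn": 0, "grip": 0},
  {"dx": 0, "dy": -5, "dz": 0, "turn": 0, "grip": 0},
  {"dx": 0, "dy": -4, "dz": 0, "turn": 0, "grip": 0},
  {"dx": 0, "dy": -3, "dz": 0, "turn": 0, "grip": 0},
  {"dx": 0, "dy": -3, "dz": 0, "turn": 0, "grip": 0},
  {"dx": 0, "dy": 0, "dz": 0, "turn": 0, "grip": 0},
])

```text
clock: 18.0
tool_pos: [0.5376, -0.3322, 0.0549]
eef_rot: [0.999, 0.048, 0.0, -0.0]
contact_force: [-0.0, 0.2, 0.8]
opening: 0.006
```

```bash
python3 fin.py 13
```

```text
18.0 [ 0.5376 -0.3322  0.0549] [-0.   0.2  0.8] 0.005548199578400166
scene plate 1117 [ 527.6 -235.4  140.9   52.5    4. ] slope [0.0026 0.0065 0.0776]
tabtop 65 [ 540.  -305.1   33.6   15.6   -3. ] tab y range [-0.311  -0.2974]
side plate 575 [ 527.5 -235.1  139.7   56.9    4.4] slope [ 0.0035 -0.0171  0.0789]
tabtop 38 [ 533.6 -302.5   43.1   11.2    2.2] tab y range [-0.3068 -0.2966]
```

View pics/scene13c.png

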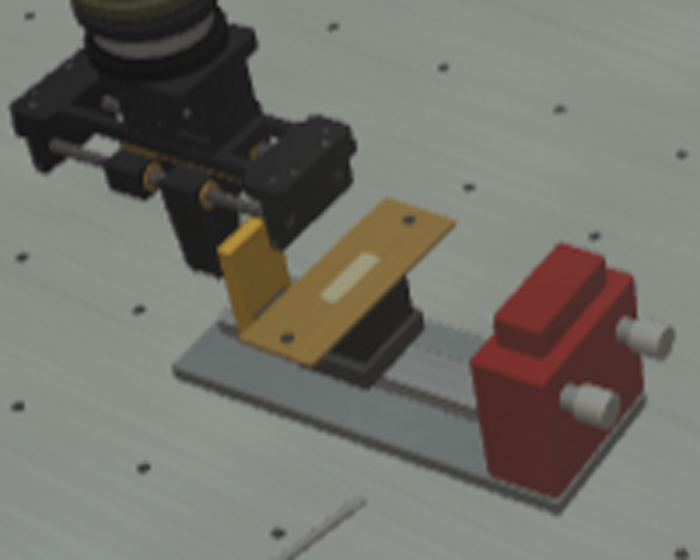

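send_rows([
  {"dx": 0, "dy": -2, "dz": 0, "turn": 0, "grip": 0},
  {"dx": 0, "dy": -2, "dz": 0, "turn": 0, "grip": 0},
  {"dx": 0, "dy": -2, "dz": 0, "turn": 0, "grip": 0},
  {"dx": 0, "dy": -2, "dz": 0, "turn": 0, "grip": 0},
  {"dx": 0, "dy": -2, "dz": 0, "turn": 0, "grip": 0},
  {"dx": 0, "dy": -2, "dz": 0, "turn": 0, "grip": 0},
  {"dx": 0, "dy": -2, "dz": 0, "turn": 0, "grip": 0},
  {"dx": 0, "dy": -2, "dz": 0, "turn": 0, "grip": 0},
])

```text
clock: 18.9
tool_pos: [0.5358, -0.317, 0.0547]
eef_rot: [0.999, 0.047, 0.0, 0.0]
contact_force: [0.1, -2.8, -1.6]
opening: 0.004
```

```bash
python3 fin.py 14
```

```text
18.9 [ 0.5358 -0.317   0.0547] [ 0.1 -2.8 -1.6] 0.00356952840195304
scene plate 1115 [ 526.7 -226.   140.3   51.3    4. ] slope [0.0009 0.009  0.0777]
tabtop 70 [ 538.1 -295.1   34.4   13.8    3.7] tab y range [-0.3014 -0.2882]
side plate 594 [ 526.5 -224.2  139.3   57.3    4.9] slope [-0.0007 -0.0081  0.0788]
tabtop 17 [ 5.328e+02 -2.895e+02  3.970e+01  5.900e+00  2.000e-01] tab y range [-0.2923 -0.2865]
```

The saddle moves, with about 3 N, and the plate rides along. I continue.

send_rows([
  {"dx": 0, "dy": -3, "dz": 0, "turn": 0, "grip": 0},
  {"dx": 0, "dy": -3, "dz": 0, "turn": 0, "grip": 0},
  {"dx": 0, "dy": -3, "dz": 0, "turn": 0, "grip": 0},
  {"dx": 0, "dy": -3, "dz": 0, "turn": 0, "grip": 0},
  {"dx": 0, "dy": -3, "dz": 0, "turn": 0, "grip": 0},
  {"dx": 0, "dy": -3, "dz": 0, "turn": 0, "grip": 0},
  {"dx": 0, "dy": -3, "dz": 0, "turn": 0, "grip": 0},
  {"dx": 0, "dy": -3, "dz": 0, "turn": 0, "grip": 0},
  {"dx": 0, "dy": -3, "dz": 0, "turn": 0, "grip": 0},
  {"dx": 0, "dy": -3, "dz": 0, "turn": 0, "grip": 0},
  {"dx": 0, "dy": -3, "dz": 0, "turn": 0, "grip": 0},
  {"dx": 0, "dy": -3, "dz": 0, "turn": 0, "grip": 0},
  {"dx": 0, "dy": -3, "dz": 0, "turn": 0, "grip": 0},
  {"dx": 0, "dy": -3, "dz": 0, "turn": 0, "grip": 0},
  {"dx": 0, "dy": -3, "dz": 0, "turn": 0, "grip": 0},
  {"dx": 0, "dy": -3, "dz": 0, "turn": 0, "grip": 0},
  {"dx": 0, "dy": -3, "dz": 0, "turn": 0, "grip": 0},
  {"dx": 0, "dy": -3, "dz": 0, "turn": 0, "grip": 0},
  {"dx": 0, "dy": -3, "dz": 0, "turn": 0, "grip": 0},
  {"dx": 0, "dy": -3, "dz": 0, "turn": 0, "grip": 0},
])

```text
clock: 21.0
tool_pos: [0.5302, -0.257, 0.0547]
eef_rot: [0.999, 0.047, 0.0, 0.0]
contact_force: [0.7, -2.9, -1.4]
opening: 0.004
```

```bash
python3 fin.py 15
```

```text
21.0 [ 0.5302 -0.257   0.0547] [ 0.7 -2.9 -1.4] 0.0039570494235523414
scene plate 1106 [ 521.  -165.8  141.3   51.4    4.7] slope [0.001  0.0024 0.0776]
tabtop 72 [ 534.3 -235.8   35.    15.8    4.8] tab y range [-0.242  -0.2286]
side plate 162 [ 469.4 -169.3   55.6   38.9  -79.2] slope [ 0.0039 -0.0032  0.0788]
tabtop 5 [ 517.5 -229.8   12.8    2.2   22.4] tab y range [-0.2331 -0.2272]
```

View pics/scene15c.png

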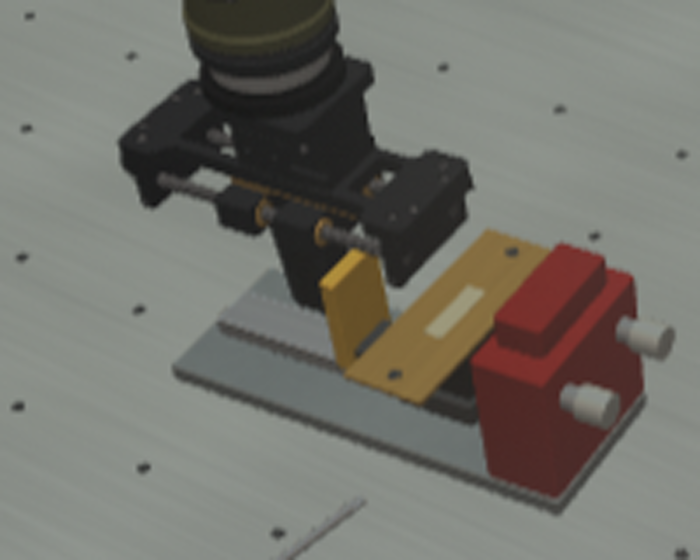

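send_rows([
  {"dx": 0, "dy": -2, "dz": 0, "turn": 0, "grip": 0},
  {"dx": 0, "dy": -2, "dz": 0, "turn": 0, "grip": 0},
  {"dx": 0, "dy": -2, "dz": 0, "turn": 0, "grip": 0},
  {"dx": 0, "dy": -2, "dz": 0, "turn": 0, "grip": 0},
  {"dx": 0, "dy": -2, "dz": 0, "turn": 0, "grip": 0},
  {"dx": 0, "dy": -2, "dz": 0, "turn": 0, "grip": 0},
  {"dx": 0, "dy": -2, "dz": 0, "turn": 0, "grip": 0},
  {"dx": 0, "dy": -2, "dz": 0, "turn": 0, "grip": 0},
  {"dx": 0, "dy": 0, "dz": 0, "turn": 0, "grip": 0},
])

```text
clock: 22.0
tool_pos: [0.5298, -0.2517, 0.0552]
eef_rot: [0.999, 0.044, 0.003, 0.008]
contact_force: [2.4, -20.1, -10.1]
opening: 0.007
```

send_rows([
  {"dx": 0, "dy": -1, "dz": 0, "turn": 0, "grip": 0},
  {"dx": 0, "dy": -1, "dz": 0, "turn": 0, "grip": 0},
  {"dx": 0, "dy": 0, "dz": 0, "turn": 0, "grip": 0},
])

```text
clock: 22.3
tool_pos: [0.5298, -0.2517, 0.0552]
eef_rot: [0.999, 0.043, 0.003, 0.009]
contact_force: [3.0, -25.1, -12.7]
opening: 0.008
```

send_rows([
  {"dx": 0, "dy": -1, "dz": 0, "turn": 0, "grip": 0},
  {"dx": 0, "dy": 0, "dz": 0, "turn": 0, "grip": 0},
])

```text
clock: 22.5
tool_pos: [0.5298, -0.2517, 0.0553]
eef_rot: [0.999, 0.043, 0.003, 0.01]
contact_force: [3.5, -24.9, -13.9]
opening: 0.011
```

send_rows([
  {"dx": 0, "dy": -1, "dz": 0, "turn": 0, "grip": 0},
  {"dx": 0, "dy": 0, "dz": 0, "turn": 0, "grip": 0},
])

```text
clock: 22.7
tool_pos: [0.5298, -0.2517, 0.0553]
eef_rot: [0.999, 0.043, 0.004, 0.01]
contact_force: [2.4, -28.2, -14.8]
opening: 0.003
```

Blocked after only about 5 mm more. I back off slightly and look whether this is the stop or something colliding.

send_rows([
  {"dx": 0, "dy": 5, "dz": 0, "turn": 0, "grip": 0},
  {"dx": 0, "dy": 5, "dz": 0, "turn": 0, "grip": 0},
  {"dx": 0, "dy": 3, "dz": 0, "turn": 0, "grip": 0},
  {"dx": 0, "dy": 0, "dz": 0, "turn": 0, "grip": 0},
])

```text
clock: 23.1
tool_pos: [0.5298, -0.2516, 0.0549]
eef_rot: [0.999, 0.047, 0.0, 0.001]
contact_force: [0.8, -6.1, -3.2]
opening: 0.004
```

```bash
python3 fin.py 16; python3 - <<'E'
from h import *
s=pickle.load(open('scene16.pkl','rb'));P=cloud(s)
r=(P[...,0]>.44)&(P[...,0]<.6)&(P[...,1]>-.16)&(P[...,1]<0)
for lo,hi in((.117,.127),(.127,.14),(.14,.16)):
    m=r&(P[...,2]>lo)&(P[...,2]<hi); print(lo,m.sum(),rect(P[m]) if m.sum()>5 else '')
s=snapshot('wrist'); save('wrist16',s['img'])
E
```

```text
23.1 [ 0.5298 -0.2516  0.0549] [ 0.8 -6.1 -3.2] 0.003981212217992369
scene plate 1027 [ 520.5 -160.4  140.9   51.4    4.4] slope [-0.0013  0.0059  0.0777]
tabtop 66 [ 532.9 -229.7   35.1   13.3    2.2] tab y range [-0.236 -0.223]
side plate 155 [ 468.6 -164.7   55.5   38.7  -79.2] slope [ 0.0071 -0.0051  0.0788]
tabtop 6 [ 524.3 -224.    17.7    1.7   17.5] tab y range [-0.2264 -0.2207]
0.117 422 [517.  -99.9  73.5  31.3   5.6]
0.127 0 
0.14 109 [ 5.264e+02 -1.570e+02  6.460e+01  5.600e+00  2.000e-01]
```

View pics/scene16c.png

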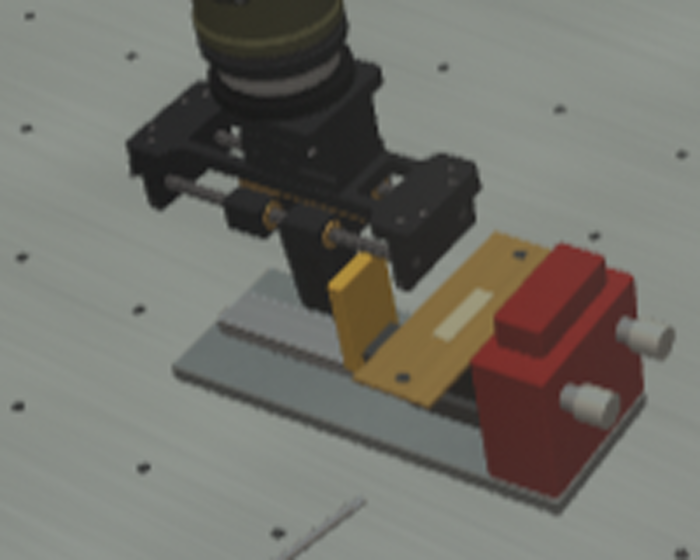

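View pics/wrist16.png

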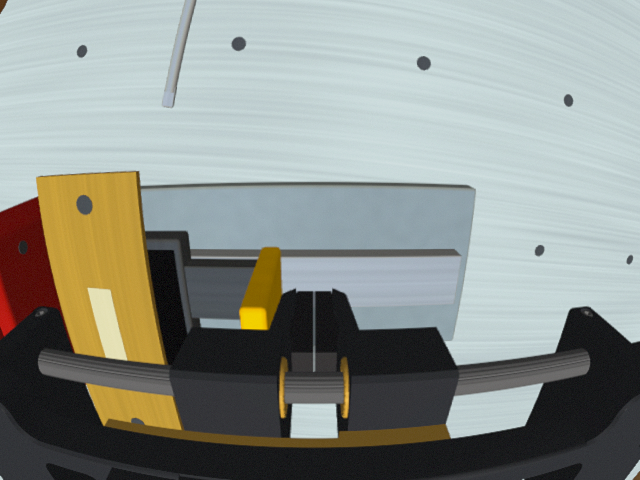

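View pics/side16c.png

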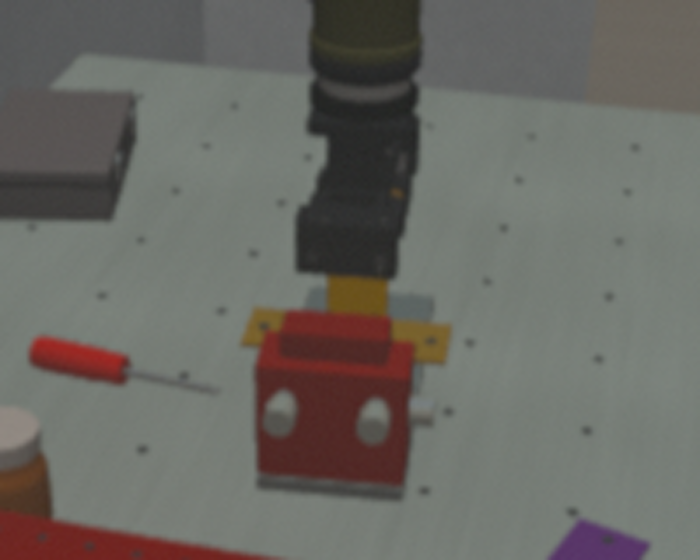

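Tool and saddle stopped with the saddle centre at y≈-0.160. The head's face is at about -0.122, so the saddle is 39 mm from it, which is the stop. It had simply started about 15 mm along. No part of the gripper is near the head. I back off and rise.

send_rows([
  {"dx": 0, "dy": 3, "dz": 0, "turn": 0, "grip": 0},
  {"dx": 0, "dy": 5, "dz": 0, "turn": 0, "grip": 0},
  {"dx": 0, "dy": 15, "dz": 0, "turn": 0, "grip": 0},
  {"dx": 0, "dy": 20, "dz": 0, "turn": 0, "grip": 0},
  {"dx": 0, "dy": 0, "dz": -40, "turn": 0, "grip": 0},
  {"dx": 0, "dy": 0, "dz": -40, "turn": 0, "grip": 0},
  {"dx": 0, "dy": 30, "dz": -40, "turn": 0, "grip": 0},
  {"dx": 0, "dy": 30, "dz": -20, "turn": 0, "grip": 0},
  {"dx": 0, "dy": 0, "dz": 0, "turn": 0, "grip": 0},
  {"dx": 0, "dy": 0, "dz": 0, "turn": 0, "grip": 0},
  {"dx": 0, "dy": 0, "dz": 0, "turn": 0, "grip": 0},
])

```text
clock: 24.35
tool_pos: [0.5388, -0.3512, 0.1935]
eef_rot: [0.999, 0.048, -0.001, -0.001]
contact_force: [0.6, -0.8, -1.1]
opening: 0.006
```

```bash
python3 fin.py 17; python3 - <<'E'
from h import *
for n in ['scene','side']:
    s=pickle.load(open(n+'17.pkl','rb'));P=cloud(s);H=hsv(s)
    # head face: red pixels facing -y? use base extents and head top along stage axes
    yd=np.array([-.0944,.9955]); o=np.array([.528,-.2085])
    a=(P[...,:2]-o)@yd; b=(P[...,:2]-o)@np.array([.9955,.0944])
    red=((H[...,0]<8)|(H[...,0]>172))&(H[...,1]>100)&(abs(b)<.06)&(abs(a)<.16)
    print(n,'red along-stage range from base centre',np.percentile(a[red],[1,99]).round(4),'base',np.percentile(a[(abs(b)<.055)&(abs(a)<.2)&(abs(P[...,2]-.012)<.003)],[.5,99.5]).round(4))
s=pickle.load(open('scene17.pkl','rb'));S0=pickle.load(open('scene1.pkl','rb'))
save('all17',s['img'])
for t in ['jar','driver','lens_mount']:
    for q in (S0,s):
        r=regions_of(snapshot('scene'),t)[:1] if q is s else None
        if r: print(t,np.median(cloud(s)[r[0]['pixels']],0).round(3),r[0]['extent'])
E
```

```text
24.35 [ 0.5388 -0.3512  0.1935] [ 0.6 -0.8 -1.1] 0.005855869104678036
scene plate 1021 [ 520.4 -160.4  140.7   51.4    4.4] slope [0.0011 0.0034 0.0777]
tabtop 75 [ 527.7 -228.5   42.6   11.3    7.7] tab y range [-0.2353 -0.2231]
side plate 154 [ 468.6 -164.7   55.5   38.7  -79.2] slope [0.0033 0.002  0.0788]
tabtop 51 [ 527.7 -229.1   42.9   12.     7.3] tab y range [-0.235  -0.2226]
scene red along-stage range from base centre [0.089  0.1329] base [-0.1323  0.1322]
side red along-stage range from base centre [0.0976 0.1344] base [-0.1321  0.1338]
jar [0.719 0.012 0.055] [218.1, 292.5, 256.9, 344.7]
driver [ 0.725 -0.175  0.02 ] [134.2, 259.5, 196.9, 313.5]
lens_mount [0.677 0.245 0.081] [363.4, 324.9, 385.1, 369.4]
```

View pics/scene17.png

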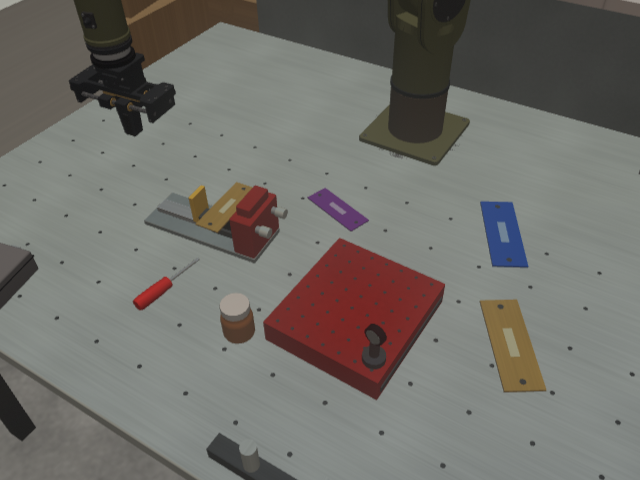

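View pics/scene17c.png

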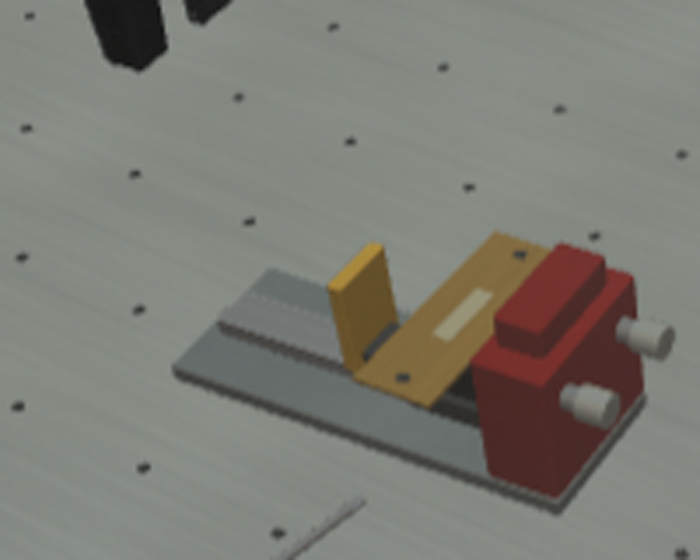

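The scene picture shows the plate square across the saddle at (228,207), the saddle at its stop by the head, the jar, screwdriver and lens mount in place, and the arm clear. By the tab, the saddle centre is about 38.7 mm from the head's face against the specified 39. Handing in.

```bash
python3 -c "
from plant import *
print(finish_job())"
```

```text
the job is handed in; nothing more can be done
None
```

I handed the job in with the plate lying on the saddle and the saddle at its stop, at about 24 s of the 64 s allowed. The system gives no verdict, so the result rests on my own checks.

**What I did:**
- **Slide:** I pressed on the small brass plate and dragged it until its near end stuck out about 45 mm.
- **Pick and place:** I gripped it by that end, carried it flat (tilt about 0.01 rad) and released it on the saddle.
- **Push:** I pushed the saddle by its tab until it stopped, then moved the arm clear.

**Last checks:**
- **Plate:** It is flat within 0.005 rad. Its yaw is 4.4° against about 5.4° for the saddle, and it sits within about 2 mm of the saddle's centre.
- **Saddle:** Its centre is about 38.7 mm from the head's face, where the stop is specified at 39 mm.
- **Bystanders:** The jar, screwdriver and lens mount are where they began, within about 3 mm.

**What failed or disagreed:**
- **Refused call:** My first move call was refused for missing keys, and nothing moved.
- **Short travel:** The saddle stopped after about 75 mm instead of the 90 mm I expected, and I pressed to about 32 N before backing off. The geometry says it started about 15 mm along.
- **Side view:** At the end the head hid most of the plate from the side camera, so the final plate position comes from the scene camera alone.

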